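Make up the paint repair kit

ROBOT

A 6-joint arm with a two-finger parallel gripper is mounted at the origin on the work surface. World frame = base frame: x ahead of the robot, y to its left, z up, the work surface at z = 0. Lengths are in m, angles in rad, forces in N, time in s.
With the tool pointing down it reaches from about 0.25 to 0.775 m from the base axis. Payload 4 kg.
Tool frame: the origin (TCP) lies midway between the tips of the shut fingers; the grasp point (between the pads) lies 19 mm behind it (grip_point_offset is the distance from the TCP to the grasp point, in m); z points along the fingers, y is the line along which they close (so a half turn about z gives the same grasp; the last joint's range is limited). The gripper opens to 94 mm and grips with 3 to 60 N. Pads are 16 mm wide; open, the fingers measure 119 mm over their backs; the gripper's body (75 mm by 177 mm) begins 78 mm behind the grasp point.
Start: joints at [-1.305, 0.087, 1.371, -0, 1.684, -0.103], TCP at [0.198, -0.513, 0.206] pointing down, gripper open.
Joint ranges: [-3.1, 3.1], [-0.76, 2.03], [0.27, 2.55], [-1.08, 4.22], [0.17, 2.65], [-2.57, 2.57]. Speed limits (rad/s): [2.79, 2.79, 3.14, 3.14, 3.14, 3.14].

INTERFACE

Orientations are given as [roll, pitch, yaw] about the fixed x, y, z axes, in that order (R = Rz(yaw) Ry(pitch) Rx(roll)).
In Python, from bench import * gives the robot as it stands.
- The arm moves only by the tool carry_out, never from a script. Its argument "commands" is a list of rows, each a list of 6 numbers: the shift along the tool's x, y, z in m, then the turn, a rotation vector about the tool's x, y, z in rad. In form: [[tx, ty, tz, rx, ry, rz], ...]. A call has exactly 5 rows; each row is the pose to reach, as a shift and turn from the pose commanded when the call began, along the tool's axes at that moment; what a row does not reach only later rows make up. A row lasts 1/10 s, in which the tool goes at most 50 mm and 8.59 degrees, less where a joint would pass 70% of its speed; a pose out of reach is approached as far as the arm can. A call with a gripper value outside its range is refused whole. "jaw" is the opening, from 0 (shut) to 1 (fully open), set as the call begins (left out, the last holds). The fingers move at their own pace and stop on an object; the grip force is fixed at half the most. Time passes only in rows, so rows that repeat a pose let the fingers close, or fill a call up. It gives the time, the measured TCP pose, the force, the opening and the grip force at its end, in the units of the state.
- get_obs(): the state, without advancing time (a new reading comes with each control period).
- snapshot(name): name is "side" or "top" or "wrist"; returns a dict with "img" (384x512x3 uint8, red, green, blue), "range_z" (384x512 float32, m along the optical axis (not along the pixel's ray), 0 where there is no reading), "fx", "fy", "cx", "cy" (pixels), "distortion" ([k1, k2, p1, p2, k3] as OpenCV has them; the pictures are not rectified), "R" (3x3) and "t" (3): a world point X has camera coordinates R X + t. Camera axes: x right, y down, z forward; pixel columns grow to the right and rows downward; lengths in m; the calibration is good to about 2 mm. A picture is of the moment at which its call begins.
- close_job(): hands the job in; it is judged then, once.
The state is a dict: "time": time; "joint_positions": joint angles; "qvel": joint speeds; "joint_torque": joint torques, N m; "tool_pos": TCP position; "ee_rot": TCP orientation; "wrist_force": force on the tool from outside, world axes, zero at the start; "wrist_torque": the same for the moment, N m; "width": finger opening in m; "finger_force": force on a finger pad.
Only numpy, scipy, OpenCV 4.12 (cv2) and the standard library are available. Lean on these libraries where they do the work, as an engineer would, in place of code of your own. Each camera call takes 0.05 s, during which the arm holds its last target. There are 200 camera calls.

TASK

In the blue kit tray a used-up red-capped jar stands beside a yellow-capped one: swap the red-capped jar with the fresh green-capped jar, so that the red one ends up seated in the sloped steel holder and the green one in the tray. Also pack the thinner tin and the sanding block in the tray (in any order), so that both jars (green and yellow), the tin and the block all stand upright, side by side, fully down on the tray floor. Do not tip any jar over, and leave the paint cup, the jug and the paint can where they are.

Things in the scene. Friction and masses are not known exactly. Their poses are not given: they have to be found in the camera images.
- tray: Open blue plastic tray, fixed to the bench; outside 172 x 134 mm, inside 160 mm (its x) by 122 mm (its y), walls 6 mm thick, rim 46 mm above the bench, floor 8 mm thick. Origin at the centre of its underside, on the bench. All four things fit with the two jars in one column along the tray's y and the tin and the block beside it, long sides along y.
- tray_floor (a point): Centre of the tray's inner floor, 8 mm above the bench; axes as the tray.
- holder: Sloped steel jar holder, fixed to the bench: a square open pocket 66 x 66 mm inside, walls 6 mm thick and 24 mm deep, leaning 25 degrees so that a jar in it leans with its cap towards the holder's -x (towards the robot). Base plate 110 x 90 mm. Origin at the centre of its underside, on the bench.
- holder_seat (a point): Point on the sloping pocket floor where the centre of a seated jar's underside lies (the jar nearly touching the lower, -x, pocket wall: about 1 mm of play there, 9 mm on the upper side, 5 mm to each side).
- holder_top (a point): Where the centre of the top of a seated jar's cap lies: 104 mm from holder_seat along the jar's axis, which leans 25 degrees from vertical towards the holder's -x.
- fresh: Round white screw-top jar, 56 mm diameter, 104 mm tall (body 84 mm, then a cap 52 mm in diameter and 20 mm high), with a coloured band; origin at the centre of its underside, z along its axis towards the cap. Green cap and band: the fresh jar; starts leaning in the holder. About 0.3 kg.
- resident: Round white screw-top jar, 56 mm diameter, 104 mm tall (body 84 mm, then a cap 52 mm in diameter and 20 mm high), with a coloured band; origin at the centre of its underside, z along its axis towards the cap. Yellow cap and band: starts upright in the tray and must be in it at the end. About 0.3 kg.
- used: Round white screw-top jar, 56 mm diameter, 104 mm tall (body 84 mm, then a cap 52 mm in diameter and 20 mm high), with a coloured band; origin at the centre of its underside, z along its axis towards the cap. Red cap and band: the used-up jar; starts upright in the tray close beside the yellow-capped one. About 0.15 kg.
- used_top (a point): Centre of the top of the red-capped jar's cap.
- tin: Rectangular metal thinner tin with a blue label, 112 mm (its x) x 56 mm (its y) x 70 mm tall, with a black square cap in the middle of its top, 28 x 28 mm and 30 mm high (top at 100 mm), that serves as its grip. Starts upright on the bench. Origin at the centre of its underside. About 0.45 kg.
- sander: Orange hand sanding block, 112 mm (its x) x 36 mm (its y) x 38 mm tall, with a black upright grip in the middle of its top, 30 mm (x) by 26 mm (y), reaching 82 mm above its underside. Starts upright on the bench. Origin at the centre of its underside. About 0.2 kg.
- cup: White open paint cup, 80 mm rim diameter, 85 mm tall, to be left alone; origin at the centre of its underside.
- jug: White square tinter jug with a black pouring lid, 90 x 90 x 175 mm, to be left alone; origin at the centre of its underside.
- can: Grey round paint can, 92 mm diameter, 110 mm tall, to be left alone; origin at the centre of its underside.
Things that resemble listed ones, but are neither listed nor needed, are in the scene too. Leave any purple look-alike of the sander alone.

How it is judged:
At the end, for the whole second after the job is handed in: Green jar, yellow jar, tin and sanding block rest inside the tray, undersides within 5 mm of its floor, upright within 5 degrees; the red jar is seated in the holder (underside within 15 mm of holder_seat, top within 20 mm of holder_top); all at rest (x of fresh in the frame of tray_floor between -0.08 and 0.08 m and y of fresh in the frame of tray_floor between -0.061 and 0.061 m and z of fresh in the frame of tray_floor between -0.004 and 0.005 m and angle between each of fresh, resident, tin, sander's own z axis and vertical below 0.09 rad and linear speed of each of fresh, resident, tin, sander, used below 0.02 m/s and x of resident in the frame of tray_floor between -0.08 and 0.08 m and y of resident in the frame of tray_floor between -0.061 and 0.061 m and z of resident in the frame of tray_floor between -0.004 and 0.005 m and x of tin in the frame of tray_floor between -0.08 and 0.08 m and y of tin in the frame of tray_floor between -0.061 and 0.061 m and z of tin in the frame of tray_floor between -0.004 and 0.005 m and x of sander in the frame of tray_floor between -0.08 and 0.08 m and y of sander in the frame of tray_floor between -0.061 and 0.061 m and z of sander in the frame of tray_floor between -0.004 and 0.005 m and distance between used and holder_seat below 0.015 m and distance between used_top and holder_top below 0.02 m); the robot touches nothing.
It fails at once if a jar tipped over (leaning more than 63 degrees) (angle between any of fresh, used, resident's own z axis and vertical above 1.1 rad).
It fails at once if the cup, jug or can moved more than 30 mm or tipped (distance of any of cup, jug, can from where it was at the start of the episode above 0.03 m or angle between any of cup, jug, can's own z axis and vertical above 0.35 rad).
It also fails if it takes over 72 s, if anything falls off the work surface, if the arm or the gripper's body presses on something with over 40 N, if the wrist force passes 120 N, or if a joint passes its speed limit or range.

## Working session

There is one attempt and no reset: what is moved stays moved. The work goes in short steps, Python scripts to look and compute and a tool call to move; the robot and the scene stay as the last step left them, time stands still between calls to the robot, and variables do not carry over. Pictures are saved under pics/ and viewed, at most 10 in all, crops included, and the job is handed in when it is done.

Besides the shell and the picture viewer there is one more tool, called after "Request:" as name(argument=value, ...) on one line, values as JSON. carry_out: Moves the arm, as the interface text tells. Its arguments: {"type":"object","properties":{"commands":{"type":"array","items":{"type":"array","items":{"type":"number"}}},"jaw":{"type":"number"}},"required":["commands"]}

```bash
ls; mkdir -p pics; cat > h.py <<'E'
from bench import *
import numpy as np, cv2
def save(s,n,crop=None,scale=1):
    im=s["img"][:,:,::-1]
    if crop: im=im[crop[1]:crop[3],crop[0]:crop[2]]
    cv2.imwrite("pics/"+n+".png",cv2.resize(im,None,fx=scale,fy=scale))
def cloud(s):
    h,w=s["range_z"].shape
    u,v=np.meshgrid(np.arange(w),np.arange(h))
    p=np.stack([u.ravel(),v.ravel()],1).astype(np.float64)[:,None]
    K=np.array([[s["fx"],0,s["cx"]],[0,s["fy"],s["cy"]],[0,0,1.]])
    n=cv2.undistortPoints(p,K,np.array(s["distortion"],float))[:,0]
    z=s["range_z"].ravel().astype(float)
    c=np.stack([n[:,0]*z,n[:,1]*z,z],1)
    X=(c-np.array(s["t"]))@np.array(s["R"])
    X[z<=0]=np.nan
    return X.reshape(h,w,3)
E
python3 - <<'E'
from h import *
import pickle
d={}
for n in ["side","top"]:
    s=snapshot(n); d[n]=s; save(s,n+"0",scale=1.5)
    print(n,s["t"],np.round(s["R"],2).tolist())
pickle.dump(d,open("d0.pkl","wb"))
o=get_obs(); print(o["time"],o["ee_rot"],o["wrist_force"])
E
```

```text
pics
side [0.56979027 0.17331127 1.15540444] [[-0.98, -0.18, 0.02], [-0.12, 0.55, -0.83], [0.14, -0.81, -0.56]]
top [-0.06367298  0.59650459  1.4538707 ] [[0.05, -1.0, -0.0], [-0.98, -0.05, -0.2], [0.2, 0.01, -0.98]]
0.1 [-3.13961068e+00 -2.31505717e-04  3.68752707e-01] [-0.35549459  0.33260042  0.12220542]
```

View pics/top0.png

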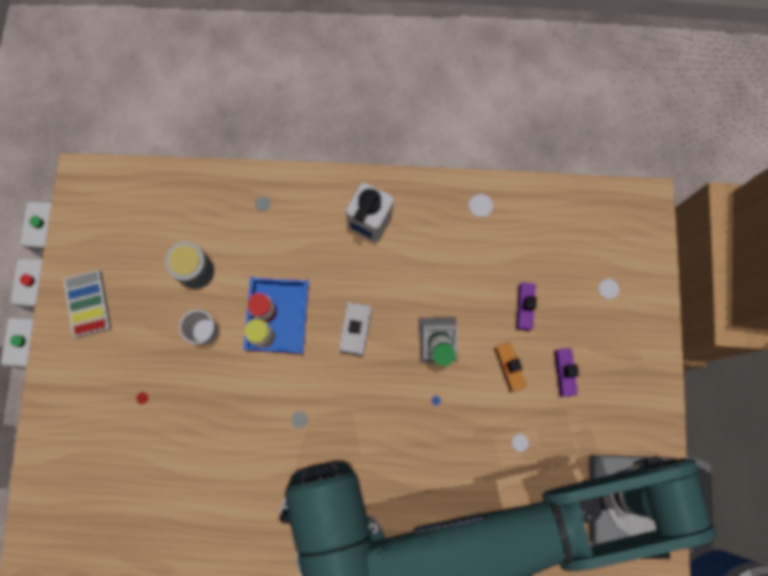

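View pics/side0.png

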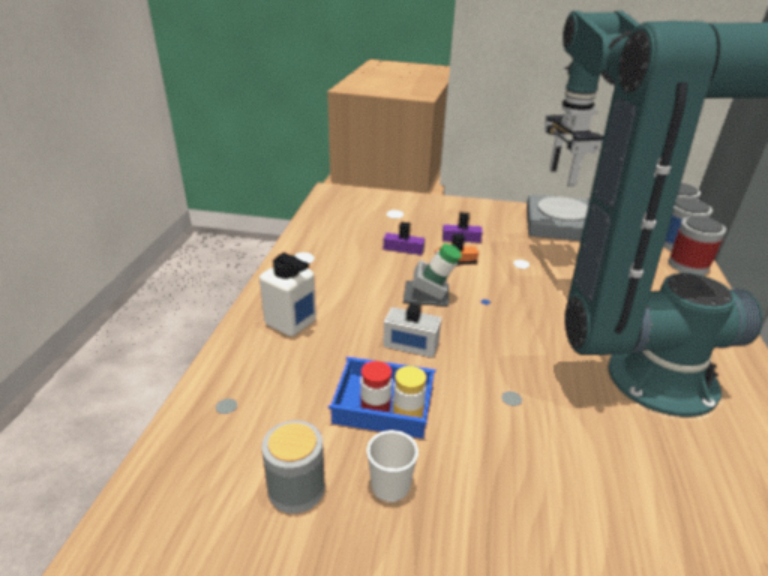

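The top view (1.5x pixels) shows:
- The tray is at (277,316), with the red cap at (260,305) and the yellow cap at (258,331).
- The tin is at (355,328), and the holder is at (439,340) with the green cap at (444,354).
- The cup is at (198,328), the can at (186,262) and the jug at (370,212).
- There are three sander-like blocks at (511,366), (527,306) and (567,372). Only (511,366) is orange, so it's the sander; the other two are purple look-alikes.

```bash
cat > m.py <<'E'
from h import *
import pickle
d=pickle.load(open("d0.pkl","rb"))
for cam in ["top","side"]:
    s=d[cam]; X=cloud(s); hsv=cv2.cvtColor(s["img"],cv2.COLOR_RGB2HSV); H,S,V=[hsv[:,:,i].astype(int) for i in range(3)]
    inb=(X[...,0]>0.25)&(X[...,0]<0.95)&(abs(X[...,1])<0.6)&(X[...,2]>0.004)
    z=X[...,2]
    def rep(n,m,rect=True):
        m=m&inb
        k,lab,st,_=cv2.connectedComponentsWithStats(m.astype(np.uint8))
        for i in range(1,k):
            if st[i,4]<15: continue
            P=X[lab==i]; 
            r=cv2.minAreaRect((P[:,:2]*1000).astype(np.float32))
            print(cam,n,st[i,4],"px",st[i,:2]+st[i,2:4]//2,"med",np.round(np.median(P,0),4),"z",np.round(np.percentile(P[:,2],[5,95]),3),"rect",np.round(r[0],1),np.round(r[1],1),round(r[2],1))
    sat=S>110
    rep("red",sat&((H<8)|(H>172))&(z>0.07))
    rep("yellow",sat&(H>22)&(H<35)&(z>0.095))
    rep("green",sat&(H>45)&(H<80)&(z>0.05))
    rep("blue",sat&(H>105)&(H<125)&(z>0.038)&(z<0.06))
    rep("orange",sat&(H>8)&(H<18)&(z>0.025)&(z<0.05))
    rep("black",(V<60)&(z>0.06)&(z<0.2))
    rep("grey",(S<50)&(V>60)&(z>0.02)&(z<0.2))
E
python3 m.py
```

```text
top red 163 px [172 203] med [0.5458 0.2167 0.1112] z [0.106 0.116] rect [546.7 216.7] [48.3 47.9] 41.2
top yellow 235 px [123 173] med [0.6425 0.3988 0.1131] z [0.108 0.118] rect [642.4 398.6] [59.3 58.5] 39.4
top yellow 166 px [170 220] med [0.487  0.2172 0.1112] z [0.107 0.117] rect [486.9 216.6] [49.1 44.9] 48.7
top green 154 px [296 236] med [ 0.4526 -0.201   0.1305] z [0.122 0.139] rect [ 452.6 -200.7] [41.7 44.3] 47.0
top blue 23 px [170 191] med [0.6076 0.2488 0.0447] z [0.041 0.054] rect [604.9 249.3] [14.6 38.3] 70.6
top blue 186 px [184 211] med [0.4983 0.126  0.0453] z [0.04  0.051] rect [536.7 185.7] [136.2 170.2] 88.5
top orange 268 px [340 244] med [ 0.4375 -0.3658  0.0367] z [0.03  0.043] rect [ 441.7 -369.4] [108.9  37.8] 21.1
top black 213 px [244 137] med [ 0.7771 -0.0186  0.1717] z [0.158 0.179] rect [774.1 -20.6] [45.6 80.2] 79.2
top black 20 px [241 153] med [ 0.7484 -0.0043  0.0692] z [0.062 0.078] rect [748.6  -3.7] [53.7  2.9] 64.6
top black 63 px [131 181] med [0.6126 0.3656 0.0756] z [0.062 0.09 ] rect [619.4 369.4] [18.4 74.5] 53.8
top black 60 px [353 202
[... 2857 characters left out ...]
0.173 0.176] rect [754.  -14.8] [ 9.  38.6] 56.3
side grey 1055 px [191 199] med [0.7833 0.0149 0.1008] z [0.026 0.136] rect [ 7.888e+02 -2.000e-01] [111.6  77.4] 9.0
side grey 574 px [275 219] med [0.5065 0.0193 0.0687] z [0.03  0.073] rect [513.    1.5] [ 57.7 112.1] 82.2
side grey 212 px [251 260] med [0.5471 0.2411 0.0756] z [0.058 0.092] rect [551.  234.4] [27.6 53.7] 86.7
side grey 210 px [273 264] med [0.487  0.2428 0.0759] z [0.058 0.092] rect [490.4 235.1] [29.5 54.4] 89.0
side grey 1272 px [195 309] med [0.6322 0.4367 0.081 ] z [0.027 0.111] rect [645.2 401.7] [88.  93.2] 19.9
side grey 1084 px [262 308] med [0.4977 0.3502 0.06  ] z [0.025 0.085] rect [497.  363.4] [78.4 78.1] 88.7
```

```bash
python3 - <<'E'
import pickle
from h import *
d=pickle.load(open("d0.pkl","rb"))
save(d["top"],"c0",(260,180,400,280),5)
E
```

```text
(no output)
```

View pics/c0.png

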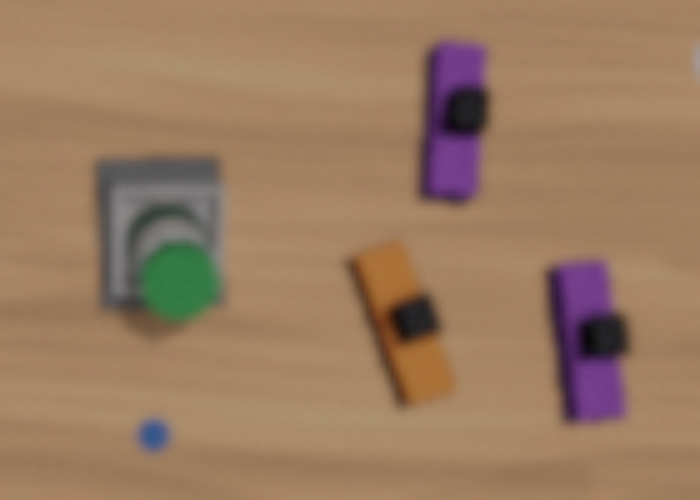

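The enlarged crop shows the orange block with its black grip at crop (403,322), between the two purple ones at (458,120) and (590,340). So orange is the sander. Next I'll refine the poses with model fits for each camera.

```bash
cat > fit.py <<'E'
from h import *
from scipy.optimize import least_squares
from scipy.spatial.transform import Rotation as Rn
def box(P,c,hs):
    q=abs(P-c)-hs
    return np.linalg.norm(np.maximum(q,0),axis=1)+np.minimum(q.max(1),0)
def cyl(P,r,z0,z1):
    q=np.stack([np.hypot(P[:,0],P[:,1])-r,abs(P[:,2]-(z0+z1)/2)-(z1-z0)/2],1)
    return np.linalg.norm(np.maximum(q,0),axis=1)+np.minimum(q.max(1),0)
jar=lambda P:np.minimum(cyl(P,.028,0,.084),cyl(P,.026,.08,.104))
tin=lambda P:np.minimum(box(P,[0,0,.035],[.056,.028,.035]),box(P,[0,0,.085],[.014,.014,.015]))
sander=lambda P:np.minimum(box(P,[0,0,.019],[.056,.018,.019]),box(P,[0,0,.06],[.015,.013,.022]))
def tray(P):
    o=np.abs(P-[0,0,.023]); 
    return np.minimum.reduce([box(P,[s*.083,0,.023],[.003,.067,.023]) for s in(1,-1)]+[box(P,[0,s*.064,.023],[.086,.003,.023]) for s in(1,-1)]+[box(P,[0,0,.004],[.086,.067,.004])])
def holder(P):  # base plate + pocket unknown height: only plate rim used
    return box(P,[0,0,.004],[.055,.045,.004])
def fit(sdf,P,p0,tilt=0,free=(0,1,3)):
    """p=[x,y,z,yaw]; tilt: fixed lean to own -x"""
    p0=np.array(p0,float); free=list(free)
    def f(v):
        p=p0.copy(); p[free]=v
        M=(Rn.from_euler('z',p[3])*Rn.from_euler('y',-tilt)).as_matrix()
        return sdf((P-p[:3])@M)
    r=least_squares(f,p0[free],loss='soft_l1',f_scale=.002,x_scale=[.01]*len(free))
    p=p0.copy(); p[free]=r.x
    return p,np.sqrt(np.median(r.fun**2))
def sel(X,c,r,z0,z1,xr=None):
    m=(np.hypot(X[...,0]-c[0],X[...,1]-c[1])<r)&(X[...,2]>z0)&(X[...,2]<z1)
    return X[m]
E
cat > m2.py <<'E'
from fit import *
import pickle
d=pickle.load(open("d0.pkl","rb"))
for cam in ["top","side"]:
    X=cloud(d[cam]); o=lambda n,r:print(cam,n,np.round(r[0],4),"res",round(r[1],4))
    for n,c in [("red",(.548,.218)),("yellow",(.488,.218))]:
        o(n,fit(jar,sel(X,c,.034,.06,.13),[*c,.008,0],free=(0,1,2)))
    o("tin",fit(tin,sel(X,(.512,0),.075,.02,.12),[.512,0,0,-.13]))
    o("sander",fit(sander,sel(X,(.442,-.368),.07,.015,.09),[.442,-.368,0,.37]))
    P=sel(X,(.538,.188),.12,.004,.052); P=P[(P[:,0]>.44)]
    o("tray",fit(tray,P,[.538,.188,0,0]))
    G=sel(X,(.465,-.2),.06,.075,.16)
    o("green",fit(jar,G,[.497,-.2,.035,0],tilt=np.radians(25),free=(0,1,2)))
    o("green_y",fit(jar,G,[.497,-.2,.035,0],tilt=np.radians(25),free=(0,1,2,3)))
    P=sel(X,(.5,-.2),.09,.004,.016); r=cv2.minAreaRect((P[:,:2]*1000).astype(np.float32)); print("holder plate",len(P),r)
E
python3 m2.py
```

```text
top red [0.5479 0.2175 0.0079 0.    ] res 0.0015
top yellow [0.4881 0.2182 0.0079 0.    ] res 0.0015
top tin [ 0.5104 -0.0026  0.     -0.1224] res 0.0017
top sander [ 0.4413 -0.3703  0.      0.3697] res 0.0016
top tray [ 0.5377  0.1867  0.     -0.0125] res 0.0018
top green [ 0.4945 -0.203   0.0355  0.    ] res 0.0012
top green_y [ 0.4945 -0.2009  0.0354  0.0774] res 0.0013
holder plate 253 ((502.1435546875, -197.41937255859375), (166.92373657226562, 176.8612518310547), 38.30807113647461)
side red [0.5508 0.2174 0.0073 0.    ] res 0.0007
side yellow [0.4901 0.219  0.0072 0.    ] res 0.0007
side tin [ 0.513  -0.0014  0.     -0.1343] res 0.001
side sander [ 0.4426 -0.3714  0.      0.3426] res 0.0013
side tray [ 0.5407  0.1875  0.     -0.0091] res 0.001
side green [ 0.4969 -0.2015  0.035   0.    ] res 0.0011
side green_y [ 0.4968 -0.2007  0.035   0.0256] res 0.001
holder plate 245 ((508.454833984375, -196.41357421875), (119.57764434814453, 97.14414978027344), 4.29606294631958)
```

```bash
cat > rel.py <<'E'
from fit import *
def rel(*targets):
    """targets: (pos, tilt, yaw) tool down, leaning tilt to own -x; prints rows"""
    o=get_obs(); R0=Rn.from_euler('xyz',o["ee_rot"]); p0=np.array(o["tool_pos"])
    for p,t,y in targets:
        R=Rn.from_euler('z',y)*Rn.from_euler('y',-t)*Rn.from_euler('x',np.pi)
        print(np.round(R0.inv().apply(np.array(p)-p0),4).tolist(),np.round((R0.inv()*R).as_rotvec(),3).tolist())
    print("now",np.round(p0,4),np.round(o["ee_rot"],3),"F",np.round(o["wrist_force"],1),"w",round(o["width"],4),"q",np.round(o["joint_positions"],2))
T25=np.radians(25)
def along(b,yaw,l,t=T25): return np.array(b)+l*Rn.from_euler('zy',[yaw,-t] if 0 else [yaw,-t]).apply([0,0,1]) if 0 else np.array(b)+l*(Rn.from_euler('z',yaw)*Rn.from_euler('y',-t)).apply([0,0,1])
E
python3 - <<'E'
from rel import *
b=[.4957,-.2015,.0353]
rel((along(b,.03,.155),T25,.03),(along(b,.03,.155),0,.03))
E
```

```text
[0.3279, -0.2046, 0.0291] [-0.076, 0.432, 0.333]
[0.3279, -0.2046, 0.0291] [-0.002, 0.0, 0.339]
now [ 0.1981 -0.5126  0.2044] [-3.14  -0.     0.369] F [-0.4  0.3  0.1] w 0.0942 q [-1.31  0.09  1.37  0.    1.68 -0.1 ]
```

Request:
carry_out(commands=[[0.328, -0.205, 0.029, -0.076, 0.432, 0.333], [0.328, -0.205, 0.029, -0.076, 0.432, 0.333], [0.328, -0.205, 0.029, -0.076, 0.432, 0.333], [0.328, -0.205, 0.029, -0.076, 0.432, 0.333], [0.328, -0.205, 0.029, -0.076, 0.432, 0.333]], jaw=1)

```text
time: 0.6
tool_pos: [0.3465, -0.3118, 0.1845]
ee_rot: [-3.14, -0.436, 0.023]
wrist_force: [0.6, -0.3, 0.1]
width: 0.0936
finger_force: 0.0
```

```bash
python3 - <<'E'
from rel import *
b=[.4957,-.2015,.0353]
rel((along(b,.03,.155),T25,.03))
E
```

```text
[0.0744, -0.1063, 0.0445] [0.001, -0.0, -0.006]
now [ 0.3465 -0.3118  0.1845] [-3.14  -0.436  0.023] F [ 0.6 -0.3  0.1] w 0.0936 q [-1.16 -0.31  1.83  0.41  1.45  0.37]
```

Request:
carry_out(commands=[[0.074, -0.106, 0.044, 0, 0, -0.006], [0.074, -0.106, 0.044, 0, 0, -0.006], [0.074, -0.106, 0.044, 0, 0, -0.006], [0.074, -0.106, 0.044, 0, 0, -0.006], [0.074, -0.106, 0.044, 0, 0, -0.006]])

```text
time: 1.1
tool_pos: [0.4303, -0.2042, 0.1775]
ee_rot: [3.136, -0.436, 0.04]
wrist_force: [-0.7, 0.0, -0.3]
width: 0.094
finger_force: 0.0
```

```bash
python3 - <<'E'
from rel import *
b=[.4957,-.2015,.0353]
rel((along(b,.03,.059),T25,.03))
s=snapshot("wrist"); save(s,"w1"); X=cloud(s)
for zlo in (.085,.1):
  G=sel(X,(.465,-.2),.07,zlo,.16)
  print(len(G),fit(jar,G,[.497,-.2,.035,0.03],tilt=T25,free=(0,1,2)))
E
```

```text
[-0.0007, -0.0008, 0.0976] [0.001, 0.001, 0.009]
now [ 0.4303 -0.2042  0.1775] [ 3.136 -0.436  0.04 ] F [-0.7  0.  -0.3] w 0.094 q [-0.8  -0.36  1.88  0.33  1.32  0.7 ]
3181 (array([ 0.49760323, -0.20115243,  0.03741161,  0.03      ]), np.float64(0.0003635998838172859))
3033 (array([ 0.49755831, -0.2012474 ,  0.03738725,  0.03      ]), np.float64(0.00036740491785425267))
```

View pics/w1.png

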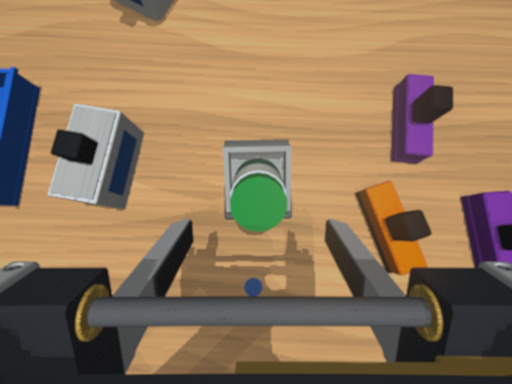

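The wrist view shows the green cap at (258,202), centred between the fingers. I'll descend along its axis and grip.

Request:
carry_out(commands=[[0, -0.001, 0.045, 0, 0, 0], [0, -0.001, 0.097, 0, 0, 0], [0, -0.001, 0.097, 0, 0, 0], [0, -0.001, 0.097, 0, 0, 0], [0, -0.001, 0.097, 0, 0, 0]])

```text
time: 1.65
tool_pos: [0.4717, -0.2051, 0.0924]
ee_rot: [3.134, -0.439, 0.036]
wrist_force: [0.5, -0.0, 0.4]
width: 0.0938
finger_force: 0.0
```

Request:
carry_out(commands=[[0, 0, 0, 0, 0, 0], [0, 0, 0, 0, 0, 0], [0, 0, 0, 0, 0, 0], [0, 0, 0, 0, 0, 0], [0, 0, 0, 0, 0, 0]], jaw=0.5)

```text
time: 2.15
tool_pos: [0.4713, -0.203, 0.0904]
ee_rot: [3.136, -0.437, 0.038]
wrist_force: [-0.8, 2.4, 2.4]
width: 0.0577
finger_force: 1.4
```

```bash
python3 - <<'E'
from rel import *
b=[.4966,-.2014,.036]
rel((along(b,.03,.130),T25,.03),(along(b,.03,.160),T25,.03))
o=get_obs();print(o["tool_pos"],o["ee_rot"],o["finger_force"])
E
```

```text
[0.0, -0.0007, -0.07] [0.002, -0.001, 0.007]
[0.0, -0.0006, -0.1] [0.002, -0.001, 0.007]
now [ 0.4713 -0.203   0.0904] [ 3.136 -0.437  0.038] F [-0.8  2.4  2.4] w 0.0577 q [-0.72 -0.22  1.96  0.33  1.09  0.71]
[ 0.47129925 -0.2029608   0.09040863] [ 3.13623996 -0.43693502  0.03780236] 1.3645779713988304
```

Request:
carry_out(commands=[[0, 0, 0, 0, 0, 0], [0, 0, 0, 0, 0, 0], [0, 0, 0, 0, 0, 0], [0, 0, 0, 0, 0, 0], [0, 0, 0, 0, 0, 0]], jaw=0.3)

```text
time: 2.65
tool_pos: [0.4713, -0.2027, 0.0903]
ee_rot: [3.137, -0.437, 0.038]
wrist_force: [-3.2, 3.7, 4.4]
width: 0.0555
finger_force: 30.0
```

Request:
carry_out(commands=[[0, 0, -0.02, 0, 0, 0], [0, 0, -0.05, 0, 0, 0], [0, 0, -0.09, 0, 0, 0], [0, 0, -0.11, 0, 0, 0], [0, 0, -0.12, 0, 0, 0]])

```text
time: 3.15
tool_pos: [0.42, -0.2052, 0.1998]
ee_rot: [3.134, -0.437, 0.037]
wrist_force: [0.7, -0.5, -3.0]
width: 0.0558
finger_force: 29.9
```

```bash
python3 - <<'E'
from rel import *
rel(((.46,0,.23),0,np.pi/4),((.4887,.1575,.20),0,np.pi/2-.011))
o=get_obs();print(o["finger_force"])
E
```

```text
[0.0559, -0.2035, -0.0088] [0.171, -0.413, -0.738]
[0.0746, -0.3602, 0.0318] [0.338, -0.343, -1.498]
now [ 0.42   -0.2052  0.1998] [ 3.134 -0.437  0.037] F [ 0.7 -0.5 -3. ] w 0.0558 q [-0.82 -0.39  1.86  0.33  1.38  0.7 ]
29.94399905204773
```

Request:
carry_out(commands=[[0.012, -0.04, -0.002, 0.034, -0.083, -0.148], [0.024, -0.08, -0.004, 0.068, -0.166, -0.296], [0.036, -0.12, -0.006, 0.1, -0.248, -0.443], [0.048, -0.165, -0.008, 0.137, -0.33, -0.59], [0.056, -0.204, -0.009, 0.171, -0.413, -0.738]])

```text
time: 3.65
tool_pos: [0.4605, 0.0032, 0.2286]
ee_rot: [3.125, -0.053, 0.696]
wrist_force: [1.2, -1.2, -2.7]
width: 0.0554
finger_force: 29.9
```

```bash
python3 - <<'E'
from rel import *
rel(((.4887,.1575,.20),0,np.pi/2-.011))
E
```

```text
[0.1189, -0.1008, 0.0332] [0.038, -0.042, -0.864]
now [0.4605 0.0032 0.2286] [ 3.125 -0.053  0.696] F [ 1.2 -1.2 -2.7] w 0.0554 q [-0.14 -0.16  1.56  0.03  1.69  0.74]
```

Request:
carry_out(commands=[[0.119, -0.101, 0.033, 0.038, -0.042, -0.864], [0.119, -0.101, 0.033, 0.038, -0.042, -0.864], [0.119, -0.101, 0.033, 0.038, -0.042, -0.864], [0.119, -0.101, 0.033, 0.038, -0.042, -0.864], [0.119, -0.101, 0.033, 0.038, -0.042, -0.864]])

```text
time: 4.15
tool_pos: [0.4884, 0.1582, 0.1979]
ee_rot: [3.139, -0.006, 1.45]
wrist_force: [0.6, 0.1, -2.6]
width: 0.0555
finger_force: 29.9
```

Request:
carry_out(commands=[[0, 0, 0, 0, 0, -0.115], [0, 0, 0, 0, 0, -0.115], [0, 0, 0, 0, 0, -0.115], [0, 0, 0, 0, 0, -0.115], [0, 0, 0, 0, 0, -0.115]])

```text
time: 4.65
tool_pos: [0.4893, 0.1555, 0.2014]
ee_rot: [3.132, -0.007, 1.553]
wrist_force: [0.3, 0.3, -3.6]
width: 0.0552
finger_force: 30.0
```

```bash
cat > jw.py <<'E'
from rel import *
s=snapshot("wrist"); X=cloud(s)
def tr(n,r): print(n,np.round(r[0],4),round(r[1],4))
P=sel(X,(.539,.187),.12,.004,.052); 
print(len(P)); tr("tray",fit(tray,P,[.539,.187,0,0]))
E
python3 - <<'E'
from jw import *
rel(((.4887,.1575,.09),0,np.pi/2-.011))
save(s,"w2")
for n,c in [("red",(.549,.218)),("yellow",(.489,.218))]:
    Q=sel(X,c,.034,.06,.125); print(len(Q)); tr(n,fit(jar,Q,[*c,.008,0],free=(0,1,2)))
E
```

```text
9073
tray [ 0.5409  0.1872  0.     -0.0157] 0.0016
[0.0013, -0.0017, 0.1116] [0.009, -0.007, -0.007]
now [0.4893 0.1555 0.2016] [ 3.132 -0.007  1.553] F [-1. -0. -4.] w 0.0556 q [ 0.19 -0.    1.47  0.    1.66  0.21]
2670
red [0.5513 0.217  0.0099 0.    ] 0.0004
2346
yellow [0.4904 0.2178 0.0098 0.    ] 0.0005
```

View pics/w2.png

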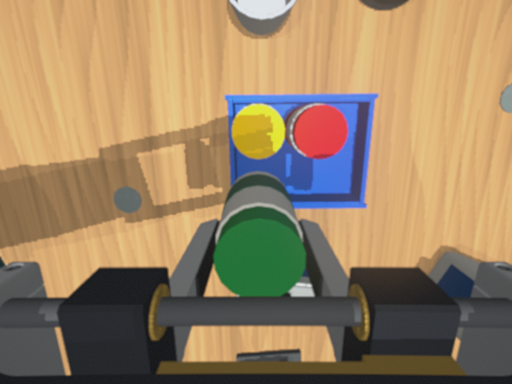

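The wrist view shows the green jar held. The yellow cap is at (258,131) and the red one at (320,131), and the space below yellow is free. I'll lower the green jar there.

Request:
carry_out(commands=[[0.002, -0.001, 0.03, 0.009, -0.007, -0.007], [0.002, -0.001, 0.06, 0.009, -0.007, -0.007], [0.002, -0.001, 0.09, 0.009, -0.007, -0.007], [0.002, -0.001, 0.115, 0.009, -0.007, -0.007], [0.002, -0.001, 0.128, 0.009, -0.007, -0.007]])

```text
time: 5.2
tool_pos: [0.4905, 0.1583, 0.0726]
ee_rot: [3.139, 0.0, 1.56]
wrist_force: [2.5, -0.1, -1.6]
width: 0.0557
finger_force: 29.8
```

Request:
carry_out(commands=[[0, 0, 0.002, 0, 0, 0], [0, 0, 0.003, 0, 0, 0], [0, 0, 0.004, 0, 0, 0], [0, 0, 0.005, 0, 0, 0], [0, 0, 0.005, 0, 0, 0]])

```text
time: 5.7
tool_pos: [0.4904, 0.1587, 0.07]
ee_rot: [3.139, -0.0, 1.561]
wrist_force: [3.1, -0.5, -1.8]
width: 0.0554
finger_force: 29.8
```

Request:
carry_out(commands=[[0, 0, 0.001, 0, 0, 0], [0, 0, 0.002, 0, 0, 0], [0, 0, 0.003, 0, 0, 0], [0, 0, 0.004, 0, 0, 0], [0, 0, 0.004, 0, 0, 0]])

```text
time: 6.2
tool_pos: [0.4905, 0.1597, 0.0685]
ee_rot: [3.138, -0.002, 1.562]
wrist_force: [-2.4, 0.9, 11.4]
width: 0.0559
finger_force: 29.9
```

Request:
carry_out(commands=[[0, 0, 0, 0, 0, 0], [0, 0, 0, 0, 0, 0], [0, 0, 0, 0, 0, 0], [0, 0, 0, 0, 0, 0], [0, 0, 0, 0, 0, 0]], jaw=0.8)

```text
time: 6.7
tool_pos: [0.4891, 0.1584, 0.0641]
ee_rot: [-3.141, 0.0, 1.561]
wrist_force: [0.9, 0.5, 0.1]
width: 0.075
finger_force: 0.0
```

Request:
carry_out(commands=[[0, 0, -0.02, 0, 0, 0], [0, 0, -0.05, 0, 0, 0], [0, 0, -0.09, 0, 0, 0], [0, 0, -0.12, 0, 0, 0], [0, 0, -0.12, 0, 0, 0]])

```text
time: 7.2
tool_pos: [0.4922, 0.1591, 0.1902]
ee_rot: [3.131, -0.002, 1.561]
wrist_force: [-0.0, 0.4, 1.0]
width: 0.0755
finger_force: 0.0
```

```bash
python3 - <<'E'
from jw import *
for n,c in [("red",(.549,.218)),("yellow",(.489,.218)),("green",(.489,.158))]:
    Q=sel(X,c,.034,.06,.125); print(len(Q)); tr(n,fit(jar,Q,[*c,.008,0],free=(0,1,2)))
rel(((.5498,.2178,.17),0,0.03))
E
```

```text
9112
tray [ 0.5409  0.1872  0.     -0.0147] 0.0016
2872
red [0.5513 0.217  0.0098 0.    ] 0.0004
2741
yellow [0.4901 0.2152 0.0098 0.    ] 0.0006
2458
green [0.4887 0.1618 0.0098 0.    ] 0.0004
[0.0595, 0.0582, 0.0176] [0.004, -0.005, 1.531]
now [0.4909 0.1588 0.1872] [ 3.136e+00 -1.000e-03  1.561e+00] F [ 0.8  0.2 -0.8] w 0.0754 q [ 0.2   0.01  1.49 -0.    1.64  0.21]
```

Request:
carry_out(commands=[[0.059, 0.058, 0.01, 0.003, -0.003, 1.53], [0.059, 0.058, 0.01, 0.003, -0.003, 1.53], [0.059, 0.058, 0.01, 0.003, -0.003, 1.53], [0.059, 0.058, 0.01, 0.003, -0.003, 1.53], [0.059, 0.058, 0.01, 0.003, -0.003, 1.53]], jaw=1)

```text
time: 7.75
tool_pos: [0.547, 0.2169, 0.1713]
ee_rot: [-3.138, 0.006, 0.805]
wrist_force: [0.8, 0.1, 0.0]
width: 0.0939
finger_force: 0.0
```

Request:
carry_out(commands=[[0, 0, 0, 0, 0, 0.75], [0, 0, 0, 0, 0, 0.75], [0, 0, 0, 0, 0, 0.75], [0, 0, 0, 0, 0, 0.75], [0, 0, 0, 0, 0, 0.75]])

```text
time: 8.25
tool_pos: [0.5469, 0.2166, 0.1717]
ee_rot: [3.14, 0.006, 0.055]
wrist_force: [-0.9, -0.0, 0.5]
width: 0.094
finger_force: 0.0
```

```bash
python3 - <<'E'
from rel import *
rel(((.5500,.2173,.17),0,0.03),((.5500,.2173,.0685),0,0.03))
E
```

```text
[0.0032, -0.0005, 0.0017] [0.002, 0.006, 0.025]
[0.0038, -0.0007, 0.1032] [0.002, 0.006, 0.025]
now [0.5469 0.2166 0.1717] [3.14  0.006 0.055] F [-0.9 -0.   0.5] w 0.094 q [ 0.28  0.19  1.33 -0.    1.64  1.8 ]
```

Request:
carry_out(commands=[[0.003, -0.001, 0.03, 0.002, 0.006, 0.025], [0.004, -0.001, 0.07, 0.002, 0.006, 0.025], [0.004, -0.001, 0.095, 0.002, 0.006, 0.025], [0.004, -0.001, 0.103, 0.002, 0.006, 0.025], [0.004, -0.001, 0.103, 0.002, 0.006, 0.025]])

```text
time: 8.75
tool_pos: [0.5499, 0.2175, 0.0686]
ee_rot: [3.141, 0.001, 0.036]
wrist_force: [0.2, -0.5, -0.0]
width: 0.094
finger_force: 0.0
```

Request:
carry_out(commands=[[0, 0, 0, 0, 0, 0], [0, 0, 0, 0, 0, 0], [0, 0, 0, 0, 0, 0], [0, 0, 0, 0, 0, 0], [0, 0, 0, 0, 0, 0]], jaw=0.3)

```text
time: 9.25
tool_pos: [0.5522, 0.2183, 0.0725]
ee_rot: [-3.14, -0.006, 0.036]
wrist_force: [-0.3, 0.7, -0.1]
width: 0.0576
finger_force: 0.1
```

Request:
carry_out(commands=[[0, 0, 0, 0, 0, 0], [0, 0, 0, 0, 0, 0], [0, 0, 0, 0, 0, 0], [0, 0, 0, 0, 0, 0], [0, 0, 0, 0, 0, 0]])

```text
time: 9.75
tool_pos: [0.5522, 0.2181, 0.0723]
ee_rot: [-3.14, -0.005, 0.036]
wrist_force: [-0.6, -1.1, 4.7]
width: 0.0555
finger_force: 30.0
```

Request:
carry_out(commands=[[0, 0, -0.02, 0, 0, 0], [0, 0, -0.05, 0, 0, 0], [0, 0, -0.09, 0, 0, 0], [0, 0, -0.13, 0, 0, 0], [0, 0, -0.13, 0, 0, 0]])

```text
time: 10.25
tool_pos: [0.554, 0.2191, 0.2082]
ee_rot: [-3.137, -0.016, 0.036]
wrist_force: [0.8, 0.4, -0.4]
width: 0.0557
finger_force: 30.0
```

```bash
cat >> rel.py <<'E'
M=(Rn.from_euler('z',.037)*Rn.from_euler('y',-T25))
def hold(l,x=.0055): return np.array([.4713,-.2027,.0903])+M.apply([x,0,.0045+l])
E
python3 - <<'E'
from rel import *
print(hold(0),hold(.09)); rel((hold(.09),T25,.037),((.50,0,.21),.22,.037))
E
```

```text
[ 0.4743808  -0.20258596  0.09670279] [ 0.43637119 -0.20399296  0.17827049]
[-0.1334, 0.4186, 0.026] [-0.004, 0.421, -0.002]
[-0.0619, 0.2169, -0.0037] [-0.004, 0.204, -0.001]
now [0.554  0.2191 0.2082] [-3.137 -0.016  0.036] F [ 0.8  0.4 -0.4] w 0.0557 q [0.28 0.18 1.27 0.   1.68 1.82]
```

Request:
carry_out(commands=[[-0.012, 0.043, -0.001, -0.001, 0.04, 0], [-0.025, 0.087, -0.002, -0.002, 0.08, 0], [-0.037, 0.13, -0.003, -0.003, 0.12, 0], [-0.05, 0.174, -0.003, -0.003, 0.16, 0], [-0.062, 0.217, -0.004, -0.004, 0.204, -0.001]])

```text
time: 10.75
tool_pos: [0.4954, -0.0022, 0.2023]
ee_rot: [3.139, -0.206, 0.038]
wrist_force: [-0.0, -0.8, -1.3]
width: 0.0559
finger_force: 30.0
```

```bash
python3 - <<'E'
from rel import *
rel((hold(.09),T25,.037))
E
```

```text
[-0.0702, 0.1994, 0.0104] [0.002, 0.23, 0.001]
now [ 0.4954 -0.0022  0.2023] [ 3.139 -0.206  0.038] F [-0.  -0.8 -1.3] w 0.0559 q [-0.14 -0.2   1.66  0.03  1.47  1.39]
```

Request:
carry_out(commands=[[-0.014, 0.04, 0.002, 0, 0.046, 0], [-0.028, 0.08, 0.004, 0, 0.092, 0], [-0.042, 0.12, 0.006, 0, 0.138, 0], [-0.056, 0.16, 0.008, 0.001, 0.184, 0], [-0.07, 0.199, 0.01, 0.002, 0.23, 0.001]])

```text
time: 11.25
tool_pos: [0.4365, -0.203, 0.179]
ee_rot: [-3.14, -0.439, 0.036]
wrist_force: [1.0, 0.0, -1.7]
width: 0.0557
finger_force: 30.0
```

Request:
carry_out(commands=[[0, 0, 0, 0, 0, 0], [0, 0, 0, 0, 0, 0], [0, 0, 0, 0, 0, 0], [0, 0, 0, 0, 0, 0], [0, 0, 0, 0, 0, 0]])

```text
time: 11.75
tool_pos: [0.4389, -0.2009, 0.1815]
ee_rot: [3.141, -0.439, 0.04]
wrist_force: [-0.2, 0.1, -0.8]
width: 0.0552
finger_force: 30.0
```

```bash
python3 - <<'E'
from rel import *
rel((hold(.045),T25,.037),(hold(.0),T25,.037))
s=snapshot("wrist"); save(s,"w3")
E
```

```text
[-0.0039, 0.0031, 0.0468] [-0.001, -0.002, 0.003]
[-0.004, 0.0031, 0.0918] [-0.001, -0.002, 0.003]
now [ 0.4389 -0.2009  0.1815] [ 3.141 -0.439  0.04 ] F [-0.2  0.1 -0.8] w 0.0552 q [-0.78 -0.35  1.87  0.33  1.32  0.72]
```

View pics/w3.png

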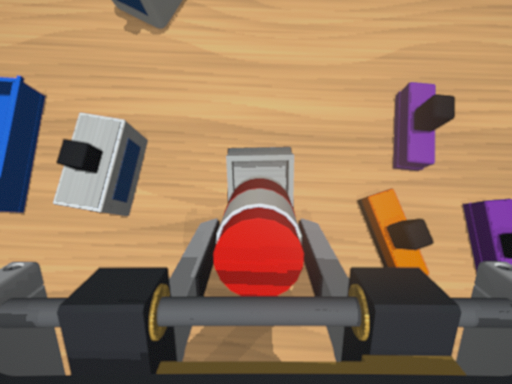

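The red jar is held at (258,245), lined up with the empty pocket at (259,175). Inserting it.

Request:
carry_out(commands=[[-0.004, 0.003, 0.02, 0, -0.002, 0.003], [-0.004, 0.003, 0.04, 0, -0.002, 0.003], [-0.004, 0.003, 0.06, 0, -0.002, 0.003], [-0.004, 0.003, 0.075, 0, -0.002, 0.003], [-0.004, 0.003, 0.085, 0, -0.002, 0.003]])

```text
time: 12.3
tool_pos: [0.471, -0.203, 0.1015]
ee_rot: [-3.14, -0.435, 0.035]
wrist_force: [0.5, -0.4, -2.1]
width: 0.0557
finger_force: 30.0
```

Request:
carry_out(commands=[[0, 0, 0, 0, 0, 0], [0, 0, 0, 0, 0, 0], [0, 0, 0, 0, 0, 0], [0, 0, 0, 0, 0, 0], [0, 0, 0, 0, 0, 0]])

```text
time: 12.8
tool_pos: [0.4708, -0.2047, 0.1036]
ee_rot: [3.141, -0.438, 0.034]
wrist_force: [-0.1, -0.3, -0.2]
width: 0.0551
finger_force: 30.0
```

```bash
python3 - <<'E'
from rel import *
rel((hold(.0),T25,.037))
E
```

```text
[0.0003, -0.002, 0.0078] [0.002, -0.001, -0.003]
now [ 0.4708 -0.2047  0.1036] [ 3.141 -0.438  0.034] F [-0.1 -0.3 -0.2] w 0.0551 q [-0.72 -0.23  1.94  0.33  1.13  0.72]
```

Request:
carry_out(commands=[[0, -0.002, 0.002, 0, 0, 0], [0, -0.002, 0.004, 0, 0, 0], [0, -0.002, 0.006, 0, 0, 0], [0, -0.002, 0.007, 0, 0, 0], [0, -0.002, 0.007, 0, 0, 0]])

```text
time: 13.3
tool_pos: [0.4734, -0.2021, 0.0961]
ee_rot: [-3.14, -0.436, 0.033]
wrist_force: [0.4, 0.2, -1.3]
width: 0.0559
finger_force: 30.0
```

Request:
carry_out(commands=[[0, 0, 0.001, 0, 0, 0], [0, 0, 0.001, 0, 0, 0], [0, 0, 0.002, 0, 0, 0], [0, 0, 0.002, 0, 0, 0], [0, 0, 0.002, 0, 0, 0]])

```text
time: 13.8
tool_pos: [0.4743, -0.2024, 0.096]
ee_rot: [3.142, -0.437, 0.034]
wrist_force: [-7.1, 1.4, 6.9]
width: 0.0555
finger_force: 30.0
```

Request:
carry_out(commands=[[0, 0, 0, 0, 0, 0], [0, 0, 0, 0, 0, 0], [0, 0, 0, 0, 0, 0], [0, 0, 0, 0, 0, 0], [0, 0, 0, 0, 0, 0]], jaw=0.9)

```text
time: 14.3
tool_pos: [0.4744, -0.2022, 0.0945]
ee_rot: [-3.141, -0.436, 0.033]
wrist_force: [-0.4, 0.0, -0.1]
width: 0.0846
finger_force: 0.0
```

Request:
carry_out(commands=[[0, 0, -0.02, 0, 0, 0], [0, 0, -0.05, 0, 0, 0], [0, 0, -0.09, 0, 0, 0], [0, 0, -0.11, 0, 0, 0], [0, 0, -0.11, 0, 0, 0]])

```text
time: 14.8
tool_pos: [0.4288, -0.2054, 0.1985]
ee_rot: [3.136, -0.442, 0.035]
wrist_force: [0.3, 0.0, 0.2]
width: 0.0842
finger_force: 0.0
```

```bash
python3 - <<'E'
from rel import *
s=snapshot("wrist"); X=cloud(s)
G=sel(X,(.465,-.2),.07,.085,.16)
print(len(G),fit(jar,G,[.497,-.2,.035,0.03],tilt=T25,free=(0,1,2)))
S=sel(X,(.442,-.370),.075,.017,.1); print(len(S),fit(sander,S,[.442,-.370,0.002,.36],free=(0,1,2,3)))
S=sel(X,(.512,-.002),.075,.02,.13); print(len(S),fit(tin,S,[.512,-.002,0.002,-.13],free=(0,1,2,3)))
rel(((.5118,-.0018,.19),0,np.pi/2-.128),((.5118,-.0018,.19),0,.75))
E
```

```text
3166 (array([ 0.48902697, -0.20383541,  0.03705565,  0.03      ]), np.float64(0.0013413755610204596))
3219 (array([ 0.44409098, -0.37245365,  0.00180503,  0.3742553 ]), np.float64(0.0004648857963120076))
6047 (array([ 0.51407049, -0.00227767,  0.00277749, -0.1360932 ]), np.float64(0.0006157428857980624))
[0.0793, -0.2, 0.0432] [0.311, -0.362, -1.385]
[0.0793, -0.2, 0.0432] [0.159, -0.419, -0.705]
now [ 0.4283 -0.2046  0.1958] [ 3.139 -0.439  0.034] F [ 0.2 -0.3  0.3] w 0.0842 q [-0.8  -0.37  1.86  0.33  1.36  0.71]
```

```bash
python3 - <<'E'
from rel import *
s=snapshot("wrist"); save(s,"w4",(180,100,340,260),3); X=cloud(s)
G=sel(X,(.465,-.2),.07,.07,.16)
for t in range(15,42,3): 
  r=fit(jar,G,[.497,-.2,.035,0.03],tilt=np.radians(t),free=(0,1,2,3)); b=r[0]
  print(t,np.round(b,4),round(r[1],5),"top",np.round(along(b[:3],b[3],.104,np.radians(t)),4))
b=[.4976,-.2012,.0374];print(along(b,.03,.104))
E
```

```text
15 [ 0.482  -0.2026  0.0351  0.0849] 0.00347 top [ 0.4552 -0.2049  0.1355]
18 [ 0.485  -0.2024  0.0359  0.0844] 0.00306 top [ 0.453  -0.2051  0.1348]
21 [ 0.4879 -0.2023  0.0369  0.0795] 0.00261 top [ 0.4508 -0.2052  0.134 ]
24 [ 0.4906 -0.2021  0.038   0.0804] 0.00211 top [ 0.4485 -0.2055  0.133 ]
27 [ 0.4934 -0.2019  0.0392  0.0827] 0.00157 top [ 0.4464 -0.2058  0.1319]
30 [ 0.496  -0.2017  0.0406  0.0804] 0.00099 top [ 0.4442 -0.2059  0.1307]
33 [ 0.4986 -0.2016  0.0422  0.0783] 0.00061 top [ 0.4421 -0.206   0.1294]
36 [ 0.5014 -0.2014  0.0441  0.0772] 0.00077 top [ 0.4405 -0.2061  0.1283]
39 [ 0.5044 -0.201   0.0465  0.0805] 0.00129 top [ 0.4392 -0.2063  0.1273]
[ 0.45366748 -0.20251837  0.13165601]
```

View pics/w4.png

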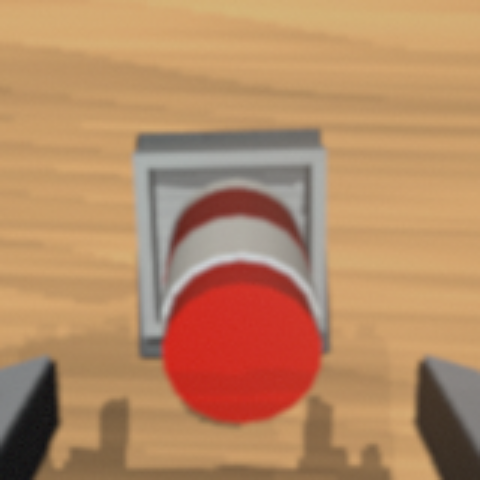

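The crop shows the red jar leaning too far, about 33° instead of 25°. Its foot is a few mm up-slope and it is resting on the lower lip. I'll re-grip it, straighten it and reseat it against the lower wall.

```bash
cat >> rel.py <<'E'
T33=np.radians(33.5)
M33=(Rn.from_euler('z',.037)*Rn.from_euler('y',-T33))
def g33(l): return np.array([.499,-.2016,.0424])+M33.apply([-.0015,0,.0605+l])
E
python3 - <<'E'
from rel import *
print(g33(0)); rel((g33(.09),T33,.037),(g33(.04),T33,.037),(g33(0),T33,.037))
E
```

```text
[ 0.46438069 -0.2028815   0.09202219]
[-0.0232, 0.0004, 0.0187] [0.001, 0.148, -0.003]
[-0.0159, 0.0003, 0.0681] [0.001, 0.148, -0.003]
[-0.0099, 0.0002, 0.1077] [0.001, 0.148, -0.003]
now [ 0.4279 -0.2039  0.1938] [-3.141 -0.436  0.033] F [-0.2  0.3 -0.7] w 0.0846 q [-0.8  -0.37  1.86  0.33  1.36  0.71]
```

Request:
carry_out(commands=[[-0.0232, 0, 0.019, 0.001, 0.148, -0.003], [-0.023, 0, 0.019, 0.001, 0.148, -0.003], [-0.02, 0, 0.045, 0.001, 0.148, -0.003], [-0.013, 0, 0.085, 0.001, 0.148, -0.003], [-0.01, 0, 0.107, 0.001, 0.148, -0.003]], jaw=1)

```text
time: 15.4
tool_pos: [0.4659, -0.2027, 0.0925]
ee_rot: [-3.142, -0.584, 0.037]
wrist_force: [0.2, -0.3, -0.3]
width: 0.094
finger_force: 0.0
```

Request:
carry_out(commands=[[0, 0, 0, 0, 0, 0], [0, 0, 0, 0, 0, 0], [0, 0, 0, 0, 0, 0], [0, 0, 0, 0, 0, 0], [0, 0, 0, 0, 0, 0]])

```text
time: 15.9
tool_pos: [0.4644, -0.2033, 0.0947]
ee_rot: [3.139, -0.586, 0.038]
wrist_force: [-0.5, -0.6, -0.4]
width: 0.094
finger_force: 0.0
```

```bash
python3 - <<'E'
from rel import *
rel((g33(0),T33,.037))
E
```

```text
[-0.0015, -0.0005, 0.0022] [0.002, -0.001, 0.001]
now [ 0.4644 -0.2033  0.0947] [ 3.139 -0.586  0.038] F [-0.5 -0.6 -0.4] w 0.094 q [-0.83 -0.3   2.07  0.51  1.03  0.52]
```

Request:
carry_out(commands=[[-0.001, 0, 0.002, 0, 0, 0], [-0.001, 0, 0.002, 0, 0, 0], [-0.001, 0, 0.002, 0, 0, 0], [-0.001, 0, 0.002, 0, 0, 0], [-0.001, 0, 0.002, 0, 0, 0]], jaw=0.3)

```text
time: 16.4
tool_pos: [0.4643, -0.2026, 0.0909]
ee_rot: [-3.142, -0.585, 0.037]
wrist_force: [-0.2, 0.5, 0.5]
width: 0.0574
finger_force: 0.0
```

Request:
carry_out(commands=[[0, 0, 0, 0, 0, 0], [0, 0, 0, 0, 0, 0], [0, 0, 0, 0, 0, 0], [0, 0, 0, 0, 0, 0], [0, 0, 0, 0, 0, 0]])

```text
time: 16.9
tool_pos: [0.4643, -0.2026, 0.0909]
ee_rot: [3.142, -0.584, 0.037]
wrist_force: [0.5, -0.1, -0.3]
width: 0.0555
finger_force: 30.0
```

```bash
cat >> rel.py <<'E'
def ref(l,x=.0005): return np.array([.4713,-.2027,.0903])+M.apply([x,0,l])
E
python3 - <<'E'
from rel import *
rel((ref(.012,.003),T25,.037),(ref(.0),T25,.037))
E
```

```text
[0.0102, 0.0004, -0.0071] [0.0, -0.148, -0.0]
[0.006, 0.0004, 0.0044] [0.0, -0.148, -0.0]
now [ 0.4643 -0.2026  0.0909] [ 3.142 -0.584  0.037] F [ 0.5 -0.1 -0.3] w 0.0555 q [-0.82 -0.3   2.07  0.51  1.03  0.52]
```

Request:
carry_out(commands=[[0.002, 0, -0.008, 0, 0, 0], [0.006, 0, -0.01, 0, -0.074, 0], [0.01, 0, -0.007, 0, -0.148, 0], [0.01, 0, -0.007, 0, -0.148, 0], [0.01, 0, -0.007, 0, -0.148, 0]])

```text
time: 17.4
tool_pos: [0.4687, -0.2019, 0.1021]
ee_rot: [-3.141, -0.436, 0.038]
wrist_force: [0.5, -0.4, -1.7]
width: 0.0553
finger_force: 30.0
```

Request:
carry_out(commands=[[0, 0, 0, 0, 0, 0], [0, 0, 0, 0, 0, 0], [0, 0, 0, 0, 0, 0], [0, 0, 0, 0, 0, 0], [0, 0, 0, 0, 0, 0]])

```text
time: 17.9
tool_pos: [0.4686, -0.2025, 0.1022]
ee_rot: [-3.141, -0.437, 0.036]
wrist_force: [-0.2, -0.1, -1.4]
width: 0.0556
finger_force: 30.0
```

```bash
python3 - <<'E'
from rel import *
rel((ref(.003),T25,.037),(ref(.0),T25,.037))
E
```

```text
[-0.0021, 0.0003, 0.0089] [0.0, -0.0, -0.001]
[-0.0021, 0.0003, 0.0119] [0.0, -0.0, -0.001]
now [ 0.4686 -0.2025  0.1022] [-3.141 -0.437  0.036] F [-0.2 -0.1 -1.4] w 0.0556 q [-0.72 -0.23  1.94  0.33  1.13  0.71]
```

Request:
carry_out(commands=[[-0.002, 0, 0.003, 0, 0, 0], [-0.002, 0, 0.006, 0, 0, 0], [-0.002, 0, 0.009, 0, 0, 0], [-0.002, 0, 0.009, 0, 0, 0], [-0.002, 0, 0.009, 0, 0, 0]])

```text
time: 18.4
tool_pos: [0.4708, -0.2022, 0.093]
ee_rot: [-3.141, -0.436, 0.037]
wrist_force: [-0.1, 0.5, -0.7]
width: 0.0557
finger_force: 30.0
```

Request:
carry_out(commands=[[0, 0, 0.001, 0, 0, 0], [0, 0, 0.002, 0, 0, 0], [0, 0, 0.003, 0, 0, 0], [0, 0, 0.003, 0, 0, 0], [0, 0, 0.003, 0, 0, 0]])

```text
time: 18.9
tool_pos: [0.4722, -0.2024, 0.0914]
ee_rot: [3.141, -0.437, 0.037]
wrist_force: [-5.1, 0.6, 5.2]
width: 0.0555
finger_force: 30.0
```

Request:
carry_out(commands=[[-0.001, 0, 0, 0, 0, 0], [-0.002, 0, 0, 0, 0, 0], [-0.002, 0, 0, 0, 0, 0], [-0.002, 0, 0, 0, 0, 0], [-0.002, 0, 0, 0, 0, 0]])

```text
time: 19.4
tool_pos: [0.4714, -0.2024, 0.091]
ee_rot: [3.141, -0.44, 0.037]
wrist_force: [-0.6, 1.5, 5.2]
width: 0.0553
finger_force: 30.0
```

Request:
carry_out(commands=[[-0.001, 0, 0, 0, 0, 0], [-0.0015, 0, 0, 0, 0, 0], [-0.0015, 0, 0, 0, 0, 0], [-0.0015, 0, 0, 0, 0, 0], [-0.0015, 0, 0, 0, 0, 0]])

```text
time: 19.9
tool_pos: [0.4704, -0.2028, 0.0906]
ee_rot: [3.141, -0.441, 0.037]
wrist_force: [0.9, 1.5, 5.3]
width: 0.0553
finger_force: 30.0
```

Request:
carry_out(commands=[[0, 0, 0, 0, 0, 0], [0, 0, 0, 0, 0, 0], [0, 0, 0, 0, 0, 0], [0, 0, 0, 0, 0, 0], [0, 0, 0, 0, 0, 0]], jaw=0.9)

```text
time: 20.4
tool_pos: [0.4687, -0.2023, 0.0886]
ee_rot: [-3.141, -0.436, 0.037]
wrist_force: [-0.1, 0.8, 0.0]
width: 0.0847
finger_force: 0.0
```

Request:
carry_out(commands=[[0, 0, -0.02, 0, 0, 0], [0, 0, -0.05, 0, 0, 0], [0, 0, -0.09, 0, 0, 0], [0, 0, -0.11, 0, 0, 0], [0, 0, -0.11, 0, 0, 0]])

```text
time: 20.9
tool_pos: [0.4233, -0.2057, 0.1928]
ee_rot: [3.135, -0.442, 0.038]
wrist_force: [0.4, 0.2, 0.6]
width: 0.0843
finger_force: 0.0
```

```bash
python3 - <<'E'
from rel import *
s=snapshot("wrist"); X=cloud(s)
G=sel(X,(.465,-.2),.07,.085,.16)
for t in range(22,36,2): 
  r=fit(jar,G,[.497,-.2,.035,0.03],tilt=np.radians(t),free=(0,1,2)); b=r[0]
  print(t,np.round(b,4),round(r[1],5),"top",np.round(along(b[:3],b[3],.104,np.radians(t)),4))
rel(((.5125,-.0018,.19),0,np.pi/2-.13),((.5125,-.0018,.19),0,.75))
E
```

```text
22 [ 0.4935 -0.2034  0.0356  0.03  ] 0.00061 top [ 0.4545 -0.2046  0.132 ]
24 [ 0.4958 -0.2033  0.0365  0.03  ] 0.0004 top [ 0.4535 -0.2045  0.1315]
26 [ 0.4981 -0.2032  0.0376  0.03  ] 0.00041 top [ 0.4525 -0.2046  0.131 ]
28 [ 0.5003 -0.2032  0.0387  0.03  ] 0.00064 top [ 0.4515 -0.2047  0.1305]
30 [ 0.5026 -0.2032  0.04    0.03  ] 0.00091 top [ 0.4506 -0.2047  0.1301]
32 [ 0.5049 -0.2032  0.0414  0.03  ] 0.00115 top [ 0.4498 -0.2048  0.1296]
34 [ 0.5071 -0.2031  0.0429  0.03  ] 0.0014 top [ 0.4489 -0.2049  0.1291]
[0.0879, -0.1998, 0.0409] [0.31, -0.362, -1.38]
[0.0879, -0.1998, 0.0409] [0.159, -0.419, -0.702]
now [ 0.4228 -0.2049  0.1902] [ 3.139 -0.439  0.037] F [-0.2 -0.2 -0.1] w 0.0847 q [-0.82 -0.38  1.87  0.33  1.36  0.69]
```

The red jar is seated: lean about 25°, top within 2 mm of where the green one's was. Next, the tin.

Request:
carry_out(commands=[[0.018, -0.04, 0.008, 0.032, -0.084, -0.14], [0.035, -0.08, 0.016, 0.064, -0.168, -0.28], [0.053, -0.12, 0.024, 0.096, -0.251, -0.42], [0.07, -0.16, 0.033, 0.127, -0.335, -0.56], [0.088, -0.2, 0.041, 0.159, -0.419, -0.702]])

```text
time: 21.45
tool_pos: [0.512, 0.0014, 0.1865]
ee_rot: [3.133, -0.036, 0.687]
wrist_force: [0.7, -1.2, 0.9]
width: 0.0848
finger_force: 0.0
```

```bash
python3 - <<'E'
from rel import *
rel(((.5125,-.0021,.18),0,np.pi/2-.131))
E
```

```text
[-0.0021, 0.0029, 0.0064] [0.022, -0.031, -0.753]
now [0.512  0.0014 0.1865] [ 3.133 -0.036  0.687] F [ 0.7 -1.2  0.9] w 0.0848 q [-0.12 -0.02  1.52  0.02  1.61  0.76]
```

Request:
carry_out(commands=[[-0.002, 0.003, 0.006, 0.022, -0.031, -0.753], [-0.002, 0.003, 0.006, 0.022, -0.031, -0.753], [-0.002, 0.003, 0.006, 0.022, -0.031, -0.753], [-0.002, 0.003, 0.006, 0.022, -0.031, -0.753], [-0.002, 0.003, 0.006, 0.022, -0.031, -0.753]], jaw=0.7)

```text
time: 21.95
tool_pos: [0.512, -0.0034, 0.1796]
ee_rot: [3.141, -0.003, 1.438]
wrist_force: [-0.2, 0.4, -0.8]
width: 0.0656
finger_force: 0.0
```

Request:
carry_out(commands=[[0, 0, 0, 0, 0, 0], [0, 0, 0, 0, 0, 0], [0, 0, 0, 0, 0, 0], [0, 0, 0, 0, 0, 0], [0, 0, 0, 0, 0, 0]])

```text
time: 22.45
tool_pos: [0.5126, -0.0042, 0.1827]
ee_rot: [3.136, -0.003, 1.429]
wrist_force: [-0.7, -0.3, 0.3]
width: 0.0657
finger_force: 0.0
```

```bash
python3 - <<'E'
from rel import *
rel(((.5125,-.0021,.075),0,np.pi/2-.131))
s=snapshot("wrist"); X=cloud(s)
for c in [(.512,-.002)]:
    S=sel(X,c,.075,.02,.13); print(len(S),fit(tin,S,[.512,-.002,0.002,-.13],free=(0,1,2,3)))
    S=S[(S[:,2]>.085)]; print(S[:,:].min(0),S.max(0),np.median(S,0))
E
```

```text
[0.0017, -0.001, 0.1077] [0.006, -0.003, -0.01]
now [ 0.5126 -0.0042  0.1827] [ 3.136e+00 -3.000e-03  1.429e+00] F [-0.7 -0.3  0.3] w 0.0657 q [-0.12  0.    1.5   0.    1.63  0.02]
5484 (array([ 0.51294646, -0.00192397,  0.00292091, -0.13101777]), np.float64(0.0005347416502214909))
[ 0.49894131 -0.01624577  0.08537233] [0.52902002 0.01366713 0.10391745] [5.13842590e-01 4.64012202e-04 1.01579510e-01]
```

Confirmed (0.5127, -0.002, yaw -0.131). Descending to grip the cap.

Request:
carry_out(commands=[[0.002, -0.001, 0.04, 0.006, -0.003, -0.01], [0.002, -0.001, 0.08, 0.006, -0.003, -0.01], [0.002, -0.001, 0.1, 0.006, -0.003, -0.01], [0.002, -0.001, 0.105, 0.006, -0.003, -0.01], [0.002, -0.001, 0.105, 0.006, -0.003, -0.01]])

```text
time: 23.0
tool_pos: [0.5123, -0.0018, 0.0775]
ee_rot: [-3.14, -0.0, 1.44]
wrist_force: [0.3, -0.7, 0.2]
width: 0.066
finger_force: 0.0
```

Request:
carry_out(commands=[[0, 0, 0, 0, 0, 0], [0, 0, 0, 0, 0, 0], [0, 0, 0, 0, 0, 0], [0, 0, 0, 0, 0, 0], [0, 0, 0, 0, 0, 0]], jaw=0.1)

```text
time: 23.5
tool_pos: [0.5131, -0.0019, 0.0783]
ee_rot: [3.141, -0.0, 1.44]
wrist_force: [4.5, -1.4, 1.1]
width: 0.0295
finger_force: 2.7
```

Request:
carry_out(commands=[[0, 0, 0, 0, 0, 0], [0, 0, 0, 0, 0, 0], [0, 0, 0, 0, 0, 0], [0, 0, 0, 0, 0, 0], [0, 0, 0, 0, 0, 0]])

```text
time: 24.0
tool_pos: [0.5133, -0.0019, 0.0783]
ee_rot: [3.14, -0.0, 1.44]
wrist_force: [2.7, 0.4, 1.8]
width: 0.0277
finger_force: 30.0
```

Request:
carry_out(commands=[[0, 0, -0.02, 0, 0, 0], [0, 0, -0.05, 0, 0, 0], [0, 0, -0.09, 0, 0, 0], [0, 0, -0.13, 0, 0, 0], [0, 0, -0.15, 0, 0, 0]])

```text
time: 24.5
tool_pos: [0.5121, -0.0017, 0.2296]
ee_rot: [-3.141, -0.0, 1.44]
wrist_force: [0.1, 0.3, -5.1]
width: 0.0282
finger_force: 30.0
```

```bash
python3 - <<'E'
from rel import *
rel(((.53,.10,.225),0,.71),((.5485,.187,.225),0,-.012))
E
```

```text
[0.1031, 0.0045, 0.0046] [-0.001, 0.0, 0.73]
[0.1918, 0.0115, 0.0046] [-0.001, 0.001, 1.452]
now [ 0.5121 -0.0017  0.2296] [-3.141 -0.     1.44 ] F [ 0.1  0.3 -5.1] w 0.0282 q [-0.11 -0.    1.41  0.    1.73  0.02]
```

Request:
carry_out(commands=[[0.02, 0.001, 0.002, 0, 0, 0.146], [0.04, 0.002, 0.004, 0, 0, 0.292], [0.06, 0.003, 0.004, 0, 0, 0.438], [0.08, 0.004, 0.004, 0, 0, 0.584], [0.103, 0.0045, 0.0046, -0.001, 0, 0.73]])

```text
time: 25.0
tool_pos: [0.5286, 0.1001, 0.2202]
ee_rot: [-3.138, 0.006, 0.704]
wrist_force: [0.9, 0.5, -3.9]
width: 0.028
finger_force: 30.0
```

```bash
python3 - <<'E'
from rel import *
rel(((.5485,.187,.225),0,-.012))
E
```

```text
[0.0714, -0.0534, -0.005] [-0.001, 0.007, 0.716]
now [0.5286 0.1001 0.2202] [-3.138  0.006  0.704] F [ 0.9  0.5 -3.9] w 0.028 q [ 0.08  0.06  1.37 -0.    1.72  0.95]
```

Request:
carry_out(commands=[[0.014, -0.011, -0.001, 0, 0.001, 0.143], [0.028, -0.021, -0.002, 0, 0.002, 0.286], [0.043, -0.032, -0.003, 0, 0.004, 0.43], [0.057, -0.043, -0.004, 0, 0.005, 0.573], [0.071, -0.053, -0.005, -0.001, 0.007, 0.716]])

```text
time: 25.5
tool_pos: [0.5478, 0.1866, 0.225]
ee_rot: [3.141, 0.001, -0.011]
wrist_force: [0.1, -0.8, -4.8]
width: 0.0279
finger_force: 30.0
```

Request:
carry_out(commands=[[0, 0, 0, 0, 0, 0], [0, 0, 0, 0, 0, 0], [0, 0, 0, 0, 0, 0], [0, 0, 0, 0, 0, 0], [0, 0, 0, 0, 0, 0]])

```text
time: 26.0
tool_pos: [0.5496, 0.1855, 0.2281]
ee_rot: [-3.141, -0.007, -0.006]
wrist_force: [1.0, 0.1, -5.2]
width: 0.0279
finger_force: 30.0
```

```bash
python3 - <<'E'
from jw import *
save(s,"w5")
for n,c in [("yellow",(.489,.217)),("green",(.489,.160))]:
    Q=sel(X,c,.032,.06,.125); print(len(Q)); tr(n,fit(jar,Q,[*c,.008,0],free=(0,1,2)))
S=sel(X,(.5485,.187),.08,.13,.28); print(len(S),S.min(0),S.max(0)); tr("tin",fit(tin,S,[.5485,.187,.15,-np.pi/2],free=(0,1,2,3)))
rel(((.5485,.187,.14),0,-.012),((.5485,.187,.09),0,-.012))
E
```

```text
5781
tray [ 0.54    0.1872  0.     -0.0073] 0.0017
0
yellow [0.489 0.217 0.008 0.   ] nan
0
green [0.489 0.16  0.008 0.   ] nan
12843 [0.52199105 0.12963589 0.15384655] [0.57874169 0.24139331 0.27999093]
tin [ 0.5498  0.1855  0.1529 -1.5771] 0.0005
[-0.0018, -0.0013, 0.0882] [-0.001, -0.007, 0.006]
[-0.0022, -0.0013, 0.1382] [-0.001, -0.007, 0.006]
now [0.5497 0.1856 0.2282] [-3.141 -0.007 -0.006] F [-0.2  0.5 -5.5] w 0.0281 q [ 0.23  0.15  1.26 -0.    1.73  1.81]
  return _methods._mean(a, axis=axis, dtype=dtype,
  ret = ret.dtype.type(ret / rcount)
```

View pics/w5.png

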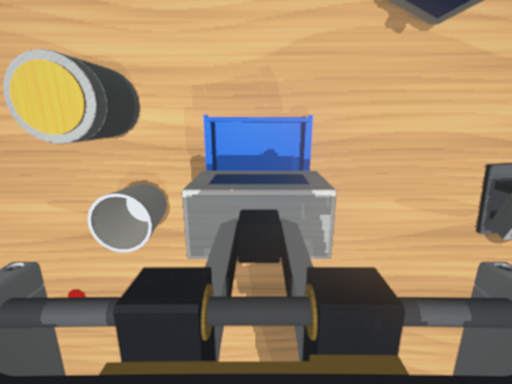

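The tin hangs square below the fingers at (258,225), over the free part of the tray behind it at (258,140). Lowering it.

Request:
carry_out(commands=[[-0.001, -0.0013, 0.03, -0.001, -0.007, -0.006], [-0.001, -0.0013, 0.06, -0.001, -0.007, -0.006], [-0.001, -0.0013, 0.075, -0.001, -0.007, -0.006], [-0.0012, -0.0013, 0.08, -0.001, -0.007, -0.006], [-0.0012, -0.0013, 0.08, -0.001, -0.007, -0.006]])

```text
time: 26.55
tool_pos: [0.549, 0.1874, 0.1479]
ee_rot: [3.141, 0.001, 0.0]
wrist_force: [0.1, 0.0, -3.6]
width: 0.0277
finger_force: 30.0
```

Request:
carry_out(commands=[[0, 0, 0, 0, 0, 0], [0, 0, 0, 0, 0, 0], [0, 0, 0, 0, 0, 0], [0, 0, 0, 0, 0, 0], [0, 0, 0, 0, 0, 0]])

```text
time: 27.05
tool_pos: [0.5493, 0.1877, 0.1485]
ee_rot: [-3.141, -0.001, 0.0]
wrist_force: [-0.3, 0.5, -5.7]
width: 0.0275
finger_force: 30.0
```

```bash
python3 - <<'E'
from rel import *
for cam in("side","top"):
  X=cloud(snapshot(cam))
  for n,c in [("yellow",(.489,.217)),("green",(.489,.160))]:
    Q=sel(X,c,.031,.06,.12)
    if len(Q)>60: print(cam,n,len(Q),fit(jar,Q,[*c,.008,0],free=(0,1,2)))
rel(((.549,.187,.105),0,-.012),((.549,.187,.088),0,-.012))
E
```

```text
side yellow 513 (array([0.48973885, 0.21855883, 0.00721981, 0.        ]), np.float64(0.0007149411305584497))
side green 276 (array([0.48812136, 0.16272396, 0.00742396, 0.        ]), np.float64(0.0007679035643316778))
top yellow 243 (array([0.48866286, 0.21822306, 0.00762308, 0.        ]), np.float64(0.0016215869160793074))
top green 113 (array([0.48751015, 0.16084719, 0.007886  , 0.        ]), np.float64(0.0016882430624083691))
[-0.0002, 0.0006, 0.0432] [-0.0, -0.0, 0.012]
[-0.0002, 0.0006, 0.0602] [-0.0, -0.0, 0.012]
now [0.5492 0.1876 0.1482] [-3.141 -0.     0.   ] F [-0.6  0.5 -4.6] w 0.0274 q [0.23 0.17 1.39 0.   1.58 1.8 ]
```

Request:
carry_out(commands=[[0, 0.001, 0.02, 0, 0, 0.012], [0, 0.001, 0.035, 0, 0, 0.012], [0, 0.001, 0.048, 0, 0, 0.012], [0, 0.001, 0.056, 0, 0, 0.012], [0, 0.001, 0.058, 0, 0, 0.012]])

```text
time: 27.65
tool_pos: [0.5482, 0.1864, 0.0883]
ee_rot: [3.141, 0.003, -0.012]
wrist_force: [0.1, 0.2, -5.0]
width: 0.028
finger_force: 30.0
```

Request:
carry_out(commands=[[0, 0, 0.001, 0, 0, 0], [0, 0, 0.002, 0, 0, 0], [0, 0, 0.003, 0, 0, 0], [0, 0, 0.004, 0, 0, 0], [0, 0, 0.004, 0, 0, 0]])

```text
time: 28.15
tool_pos: [0.5493, 0.1866, 0.0864]
ee_rot: [-3.141, -0.001, -0.012]
wrist_force: [-0.1, 0.3, -4.4]
width: 0.0276
finger_force: 30.0
```

Request:
carry_out(commands=[[0, 0, 0.001, 0, 0, 0], [0, 0, 0.002, 0, 0, 0], [0, 0, 0.002, 0, 0, 0], [0, 0, 0.002, 0, 0, 0], [0, 0, 0.002, 0, 0, 0]])

```text
time: 28.65
tool_pos: [0.5494, 0.1866, 0.0864]
ee_rot: [-3.141, -0.002, -0.012]
wrist_force: [-3.0, -2.4, 5.2]
width: 0.0279
finger_force: 30.0
```

Request:
carry_out(commands=[[0, 0, 0, 0, 0, 0], [0, 0, 0, 0, 0, 0], [0, 0, 0, 0, 0, 0], [0, 0, 0, 0, 0, 0], [0, 0, 0, 0, 0, 0]], jaw=0.7)

```text
time: 29.15
tool_pos: [0.5492, 0.1866, 0.084]
ee_rot: [-3.141, -0.0, -0.012]
wrist_force: [0.4, 0.2, -0.3]
width: 0.0639
finger_force: 0.0
```

Request:
carry_out(commands=[[0, 0, -0.03, 0, 0, 0], [0, 0, -0.07, 0, 0, 0], [0, 0, -0.11, 0, 0, 0], [0, 0, -0.13, 0, 0, 0], [0, 0, -0.13, 0, 0, 0]])

```text
time: 29.65
tool_pos: [0.5512, 0.1871, 0.2188]
ee_rot: [-3.139, -0.009, -0.012]
wrist_force: [-0.0, 0.1, 0.1]
width: 0.0659
finger_force: 0.0
```

```bash
python3 - <<'E'
from jw import *
T=sel(X,(.549,.187),.08,.053,.13); T=T[T[:,0]>.517+.002]
tr("tin",fit(tin,T,[.549,.187,.01,-1.58],free=(0,1,2,3)))
rel(((.50,.02,.2),0,.37),((.443,-.3714,.17),0,np.pi/2+.36))
E
```

```text
5595
tray [ 0.5399  0.1875  0.     -0.012 ] 0.0018
tin [ 0.5492  0.187   0.0109 -1.5834] 0.0006
[-0.0481, 0.1674, 0.0154] [-0.0, -0.004, -0.382]
[-0.1006, 0.5595, 0.0448] [0.003, -0.003, -1.943]
now [0.55   0.1868 0.2157] [-3.141 -0.004 -0.012] F [-0.3 -0.3 -0.8] w 0.0653 q [0.23 0.15 1.28 0.   1.71 1.81]
```

```bash
python3 - <<'E'
from rel import *
rel(((.50,-.06,.2),0,-.54),((.4427,-.3714,.18),0,.365-np.pi/2))
E
```

```text
[-0.0472, 0.2474, 0.0153] [-0.002, -0.003, 0.528]
[-0.1009, 0.5595, 0.0348] [-0.003, -0.003, 1.194]
now [0.55   0.1868 0.2157] [-3.141 -0.004 -0.012] F [-0.3 -0.3 -0.8] w 0.0653 q [0.23 0.15 1.28 0.   1.71 1.81]
```

Request:
carry_out(commands=[[-0.009, 0.049, 0.003, 0, 0, 0.105], [-0.018, 0.098, 0.006, 0, 0, 0.21], [-0.028, 0.148, 0.009, 0, 0, 0.316], [-0.037, 0.197, 0.012, 0, 0, 0.422], [-0.047, 0.246, 0.015, -0.002, -0.003, 0.528]])

```text
time: 30.2
tool_pos: [0.4975, -0.0592, 0.1961]
ee_rot: [3.137, 0.007, -0.544]
wrist_force: [0.2, -0.8, 0.0]
width: 0.0655
finger_force: 0.0
```

```bash
python3 - <<'E'
from rel import *
rel(((.4427,-.3714,.18),0,.365-np.pi/2))
E
```

```text
[0.1147, 0.2955, 0.0165] [0.006, 0.005, 0.662]
now [ 0.4975 -0.0592  0.1961] [ 3.137  0.007 -0.544] F [ 0.2 -0.8  0. ] w 0.0655 q [-0.23 -0.01  1.49 -0.    1.67  1.88]
```

Request:
carry_out(commands=[[0.017, 0.043, 0.0, 0, 0, 0.1], [0.034, 0.086, 0.0, 0, 0, 0.2], [0.05, 0.13, 0.002, 0, 0, 0.3], [0.068, 0.175, 0.004, 0, 0, 0.4], [0.085, 0.22, 0.006, 0.006, 0.005, 0.5]])

```text
time: 30.7
tool_pos: [0.4578, -0.2912, 0.1903]
ee_rot: [-3.139, 0.002, -1.044]
wrist_force: [0.4, -0.5, -0.7]
width: 0.0659
finger_force: 0.0
```

Request:
carry_out(commands=[[0.01, 0.025, 0.003, 0, 0, 0.07], [0.02, 0.045, 0.006, 0, 0, 0.12], [0.02, 0.045, 0.006, 0, 0, 0.12], [0.02, 0.045, 0.006, 0, 0, 0.12], [0.02, 0.045, 0.006, 0, 0, 0.12]])

```text
time: 31.2
tool_pos: [0.4309, -0.329, 0.1864]
ee_rot: [-3.138, -0.0, -1.158]
wrist_force: [-0.4, 0.1, -0.1]
width: 0.0657
finger_force: 0.0
```

```bash
python3 - <<'E'
from rel import *
s=snapshot("wrist"); X=cloud(s)
S=sel(X,(.443,-.371),.075,.017,.1); print(len(S),fit(sander,S,[.443,-.371,0.002,.36],free=(0,1,2,3)))
rel(((.4432,-.3716,.16),0,.365-np.pi/2),((.4432,-.3716,.053),0,.365-np.pi/2))
E
```

```text
2918 (array([ 0.4440707 , -0.37180382,  0.00164602,  0.36281935]), np.float64(0.000492631805807746))
[0.0438, 0.0061, 0.0269] [-0.004, -0.001, 0.048]
[0.0437, 0.0065, 0.1339] [-0.004, -0.001, 0.048]
now [ 0.4311 -0.329   0.1869] [-3.138e+00 -1.000e-03 -1.158e+00] F [-1.   0.2  0.7] w 0.0656 q [-0.76  0.07  1.42  0.    1.64  1.97]
```

Request:
carry_out(commands=[[0.044, 0.006, 0.027, -0.004, -0.001, 0.048], [0.044, 0.006, 0.04, -0.004, -0.001, 0.048], [0.044, 0.006, 0.08, -0.004, -0.001, 0.048], [0.044, 0.006, 0.115, -0.004, -0.001, 0.048], [0.044, 0.006, 0.125, -0.004, -0.001, 0.048]])

```text
time: 31.75
tool_pos: [0.4414, -0.3694, 0.0575]
ee_rot: [3.138, 0.008, -1.206]
wrist_force: [-0.3, 0.5, 0.3]
width: 0.0656
finger_force: 0.0
```

Request:
carry_out(commands=[[0, 0, 0.002, 0, 0, 0], [0, 0, 0.004, 0, 0, 0], [0, 0, 0.006, 0, 0, 0], [0, 0, 0.006, 0, 0, 0], [0, 0, 0.006, 0, 0, 0]])

```text
time: 32.25
tool_pos: [0.4438, -0.3736, 0.0578]
ee_rot: [-3.141, -0.003, -1.208]
wrist_force: [-0.2, -0.1, -0.9]
width: 0.0661
finger_force: 0.0
```

```bash
python3 - <<'E'
from rel import *
rel(((.4432,-.3716,.053),0,.365-np.pi/2))
E
```

```text
[-0.0021, -0.0001, 0.0048] [-0.001, -0.003, -0.002]
now [ 0.4438 -0.3736  0.0578] [-3.141e+00 -3.000e-03 -1.208e+00] F [-0.2 -0.1 -0.9] w 0.0661 q [-0.8   0.22  1.51 -0.    1.4   1.98]
```

Request:
carry_out(commands=[[-0.002, 0, 0.003, 0, 0, 0], [-0.002, 0, 0.004, 0, 0, 0], [-0.002, 0, 0.004, 0, 0, 0], [-0.002, 0, 0.004, 0, 0, 0], [-0.002, 0, 0.004, 0, 0, 0]], jaw=0.1)

```text
time: 32.75
tool_pos: [0.4427, -0.3711, 0.0525]
ee_rot: [-3.141, -0.001, -1.208]
wrist_force: [-0.4, -0.0, -0.8]
width: 0.0296
finger_force: 30.0
```

Request:
carry_out(commands=[[0, 0, 0, 0, 0, 0], [0, 0, 0, 0, 0, 0], [0, 0, 0, 0, 0, 0], [0, 0, 0, 0, 0, 0], [0, 0, 0, 0, 0, 0]])

```text
time: 33.25
tool_pos: [0.4426, -0.3711, 0.0525]
ee_rot: [-3.142, -0.001, -1.208]
wrist_force: [0.9, 0.2, -1.1]
width: 0.0301
finger_force: 30.0
```

Request:
carry_out(commands=[[0, 0, -0.03, 0, 0, 0], [0, 0, -0.07, 0, 0, 0], [0, 0, -0.11, 0, 0, 0], [0, 0, -0.15, 0, 0, 0], [0, 0, -0.17, 0, 0, 0]])

```text
time: 33.75
tool_pos: [0.4431, -0.3719, 0.2268]
ee_rot: [-3.14, -0.006, -1.208]
wrist_force: [-0.2, 0.2, -1.2]
width: 0.0298
finger_force: 30.0
```

```bash
python3 - <<'E'
from rel import *
rel(((.48,-.15,.225),0,-.6),((.5986,.187,.225),0,-.012))
E
```

```text
[-0.1943, -0.1133, 0.0008] [0.0, -0.007, -0.608]
[-0.4673, -0.3437, -0.0006] [0.002, -0.007, -1.196]
now [ 0.4431 -0.3719  0.2268] [-3.14  -0.006 -1.208] F [-0.2  0.2 -1.2] w 0.0298 q [-0.8   0.14  1.27 -0.    1.72  1.98]
```

Request:
carry_out(commands=[[-0.039, -0.023, 0, 0, -0.001, -0.122], [-0.078, -0.045, 0, 0, -0.003, -0.243], [-0.117, -0.068, 0, 0, -0.004, -0.365], [-0.155, -0.091, 0.001, 0, -0.006, -0.486], [-0.194, -0.113, 0.001, 0, -0.007, -0.608]])

```text
time: 34.25
tool_pos: [0.4788, -0.1479, 0.2206]
ee_rot: [-3.141, 0.007, -0.595]
wrist_force: [0.7, -0.5, -1.1]
width: 0.0302
finger_force: 30.0
```

```bash
python3 - <<'E'
from rel import *
rel(((.54,.02,.225),0,-.3),((.5986,.187,.225),0,-.012))
E
```

```text
[-0.0435, -0.1733, -0.0039] [-0.002, 0.007, -0.295]
[-0.0887, -0.3445, -0.0035] [-0.003, 0.007, -0.583]
now [ 0.4788 -0.1479  0.2206] [-3.141  0.007 -0.595] F [ 0.7 -0.5 -1.1] w 0.0302 q [-0.41 -0.02  1.45  0.    1.72  1.75]
```

Request:
carry_out(commands=[[-0.011, -0.044, -0.001, 0, 0.001, -0.075], [-0.022, -0.088, -0.002, 0, 0.002, -0.15], [-0.034, -0.132, -0.003, 0, 0.004, -0.225], [-0.045, -0.176, -0.004, -0.002, 0.006, -0.3], [-0.056, -0.22, -0.004, -0.003, 0.007, -0.37]])

```text
time: 34.75
tool_pos: [0.5572, 0.0653, 0.2257]
ee_rot: [3.14, -0.001, -0.227]
wrist_force: [0.7, -0.7, -0.8]
width: 0.0298
finger_force: 30.0
```

```bash
python3 - <<'E'
from rel import *
rel(((.5986,.187,.205),0,-.012))
E
```

```text
[0.0129, -0.1279, 0.0205] [0.002, -0.001, -0.215]
now [0.5572 0.0653 0.2257] [ 3.14e+00 -1.00e-03 -2.27e-01] F [ 0.7 -0.7 -0.8] w 0.0298 q [ 0.02  0.11  1.31 -0.    1.72  1.81]
```

Request:
carry_out(commands=[[0.004, -0.043, 0.005, 0, 0, -0.072], [0.009, -0.086, 0.01, 0, 0, -0.143], [0.013, -0.128, 0.02, 0.002, -0.001, -0.215], [0.013, -0.128, 0.02, 0.002, -0.001, -0.215], [0.013, -0.128, 0.02, 0.002, -0.001, -0.215]])

```text
time: 35.25
tool_pos: [0.5984, 0.1857, 0.2041]
ee_rot: [3.141, 0.003, -0.014]
wrist_force: [-0.7, 0.1, -1.5]
width: 0.0297
finger_force: 30.0
```

Request:
carry_out(commands=[[0, 0, 0.02, 0, 0, 0], [0, 0, 0.04, 0, 0, 0], [0, 0, 0.05, 0, 0, 0], [0, 0, 0.05, 0, 0, 0], [0, 0, 0.05, 0, 0, 0]])

```text
time: 35.75
tool_pos: [0.5993, 0.1846, 0.1567]
ee_rot: [-3.141, -0.001, -0.016]
wrist_force: [-0.6, -0.8, -2.2]
width: 0.0298
finger_force: 30.0
```

```bash
python3 - <<'E'
from jw import *
S=sel(X,(.599,.187),.08,.09,.20); print(len(S),S.min(0),S.max(0)); tr("sander",fit(sander,S,[.599,.187,.10,-np.pi/2],free=(0,1,2,3)))
P=sel(X,(.62,.187),.1,.03,.053); P=P[P[:,0]>.61]; print("far wall",len(P),np.percentile(P[:,0],[2,50,98]))
rel(((.5986,.187,.1),0,-.012),((.5986,.187,.0625),0,-.012))
E
```

```text
3751
tray [ 0.5411  0.1874  0.     -0.0105] 0.0014
9529 [0.53557532 0.12845573 0.10547165] [0.61990996 0.24086528 0.19998562]
sander [ 0.6003  0.1846  0.106  -1.587 ] 0.0004
far wall 1277 [0.61132485 0.62487366 0.62854257]
[-0.0013, -0.002, 0.0574] [-0.001, -0.003, -0.004]
[-0.0014, -0.002, 0.0949] [-0.001, -0.003, -0.004]
now [0.5997 0.1849 0.1574] [-3.14e+00 -3.00e-03 -1.60e-02] F [ 0.5  0.6 -2. ] w 0.0297 q [0.21 0.27 1.25 0.   1.61 1.79]
```

Request:
carry_out(commands=[[-0.001, -0.002, 0.02, -0.001, -0.003, -0.004], [-0.001, -0.002, 0.04, -0.001, -0.003, -0.004], [-0.001, -0.002, 0.057, -0.001, -0.003, -0.004], [-0.001, -0.002, 0.057, -0.001, -0.003, -0.004], [-0.001, -0.002, 0.057, -0.001, -0.003, -0.004]])

```text
time: 36.3
tool_pos: [0.5988, 0.1875, 0.1001]
ee_rot: [-3.141, 0.001, -0.011]
wrist_force: [0.3, 0.3, -1.2]
width: 0.0295
finger_force: 30.0
```

```bash
python3 - <<'E'
from rel import *
rel(((.5988,.187,.0635),0,-.012))
E
```

```text
[0.0001, 0.0005, 0.0366] [-0.0, 0.001, 0.001]
now [0.5988 0.1875 0.1001] [-3.141e+00  1.000e-03 -1.100e-02] F [ 0.3  0.3 -1.2] w 0.0295 q [0.21 0.3  1.33 0.   1.51 1.79]
```

Request:
carry_out(commands=[[0, 0, 0.01, 0, 0, 0], [0, 0, 0.018, 0, 0, 0], [0, 0, 0.026, 0, 0, 0], [0, 0, 0.032, 0, 0, 0], [0, 0, 0.036, 0, 0, 0]])

```text
time: 36.8
tool_pos: [0.5976, 0.1874, 0.0617]
ee_rot: [3.141, 0.004, -0.011]
wrist_force: [0.1, 0.0, -1.6]
width: 0.0301
finger_force: 30.0
```

Request:
carry_out(commands=[[0, 0, 0.001, 0, 0, 0], [0, 0, 0.002, 0, 0, 0], [0, 0, 0.003, 0, 0, 0], [0, 0, 0.004, 0, 0, 0], [0, 0, 0.004, 0, 0, 0]])

```text
time: 37.3
tool_pos: [0.5984, 0.1875, 0.0605]
ee_rot: [-3.141, 0.001, -0.011]
wrist_force: [-2.0, -0.3, 5.1]
width: 0.0299
finger_force: 30.0
```

Contact came at z=0.0605, which is the expected floor height. Releasing and retreating.

Request:
carry_out(commands=[[0, 0, 0, 0, 0, 0], [0, 0, 0, 0, 0, 0], [0, 0, 0, 0, 0, 0], [0, 0, 0, 0, 0, 0], [0, 0, 0, 0, 0, 0]], jaw=0.6)

```text
time: 37.8
tool_pos: [0.598, 0.1874, 0.0586]
ee_rot: [-3.142, 0.003, -0.011]
wrist_force: [0.1, 0.4, -0.2]
width: 0.0564
finger_force: 0.0
```

Request:
carry_out(commands=[[0, 0, -0.03, 0, 0, 0], [0, 0, -0.07, 0, 0, 0], [0, 0, -0.11, 0, 0, 0], [0, 0, -0.15, 0, 0, 0], [-0.03, 0, -0.16, 0, 0, 0]])

```text
time: 38.3
tool_pos: [0.5724, 0.1879, 0.2243]
ee_rot: [-3.139, -0.008, -0.012]
wrist_force: [-0.5, -0.4, 0.3]
width: 0.0561
finger_force: 0.0
```

Request:
carry_out(commands=[[-0.05, 0, 0, 0, 0, 0], [-0.1, 0, -0.02, 0, 0, 0], [-0.15, 0, -0.03, 0, 0, 0], [-0.18, 0, -0.03, 0, 0, 0], [-0.18, 0, -0.03, 0, 0, 0]])

```text
time: 38.8
tool_pos: [0.3858, 0.1901, 0.2512]
ee_rot: [-3.14, -0.0, -0.009]
wrist_force: [0.6, 0.7, 0.5]
width: 0.0567
finger_force: 0.0
```

```bash
python3 - <<'E'
from jw import *
save(s,"w6")
def free(sdf,P,p0):
    f=lambda v: sdf((P-v[:3])@Rn.from_rotvec([v[3],v[4],p0[3]+v[5]]).as_matrix() if 0 else (P-v[:3])@(Rn.from_rotvec([v[3],v[4],0])*Rn.from_euler('z',p0[3]+v[5])).as_matrix())
    r=least_squares(f,[*p0[:3],0,0,0],loss='soft_l1',f_scale=.002,x_scale=.01); return r.x
for cam in ("wrist","side"):
    if cam=="side": X=cloud(snapshot("side"))
    for n,f,c,a,lo,r in [("tin",tin,(.549,.187),-1.583,.053,.075),("sander",sander,(.599,.187),-1.583,.02,.07),("yellow",jar,(.489,.218),0,.05,.032),("green",jar,(.489,.161),0,.05,.032)]:
        P=sel(X,c,r,lo,.13)
        if n=="sander": P=P[(P[:,0]>.579)&(P[:,0]<.617)]
        if n=="tin": P=P[(P[:,0]>.519)&(P[:,0]<.577)]
        if len(P)>60: print(cam,n,len(P),np.round(free(f,P,[*c,.01,a]),4))
    G=sel(X,(.465,-.2),.07,.085,.16)
    if len(G)>60: print(cam,"red",fit(jar,G,[.497,-.2,.035,0.03],tilt=T25,free=(0,1,2)))
o=get_obs();print(o["time"],o["tool_pos"])
E
```

```text
3556
tray [ 0.5132  0.1875  0.     -0.0156] 0.0023
wrist tin 5398 [ 0.55    0.1856  0.0109  0.0009 -0.0051  0.    ]
wrist sander 1222 [ 0.5993  0.1892  0.0097 -0.0015  0.0112  0.0057]
wrist yellow 2086 [ 4.90900e-01  2.17900e-01  9.80000e-03  4.90000e-03  1.40000e-03
 -8.40713e+01]
wrist green 2034 [ 0.4889  0.1629  0.0099 -0.0018  0.0005 -0.2575]
side tin 713 [ 5.483e-01  1.871e-01  8.200e-03  2.300e-03  2.000e-04 -3.500e-03]
side sander 495 [ 0.5964  0.193   0.0067  0.0399  0.0398 -0.0472]
side yellow 588 [ 4.90000e-01  2.19400e-01  7.20000e-03  8.70000e-03 -3.40000e-03
 -1.39232e+01]
side green 290 [ 0.4883  0.1624  0.0073  0.0018 -0.0005  0.0525]
side red (array([ 0.49577403, -0.20248885,  0.03408555,  0.03      ]), np.float64(0.0011631498702886387))
38.9 [0.38857424 0.18982234 0.24993521]
```

View pics/w6.png

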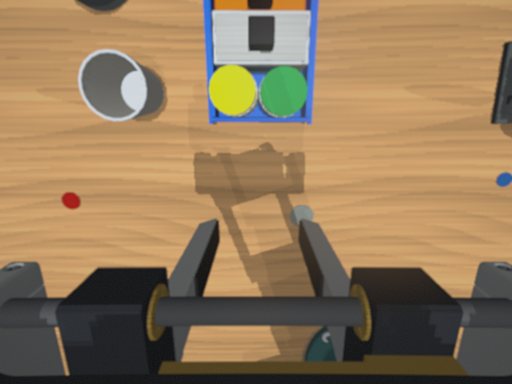

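The final view shows the yellow cap at (233,90), the green cap at (284,91), the tin at (262,35) and the orange block at (262,5), side by side in the tray. All undersides are at floor height and all four stand upright. The arm is clear, so I'm handing in.

```bash
python3 -c "
from bench import *
print(close_job())"
```

```text
the job is handed in; nothing more can be done
None
```

The job is handed in at about 39 s. By my last measurements, the green and yellow jars, tin and sanding block stand upright on the tray floor, and the red jar is seated in the holder after one reseat to fix its lean. The cup, jug and can were never touched, but the judge's result was not shown.

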